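Switch on the extractor behind the chip guard with a bent rod

ROBOT

A 7-joint arm with a two-finger parallel gripper is mounted at the origin on a cart in front of the work surface, level with it; the furniture and walls round the work are solid. World frame = base frame: x ahead of the robot, y to its left, z up, the work surface at z = 0. Lengths are in m, angles in rad, forces in N, time in s.
With the tool pointing down it reaches from about 0.425 to 0.875 m from the base axis. Payload 4.7 kg.
Tool frame: the origin (TCP) lies at the very end of the fingers, on their centre line; the grasp point (between the pads) lies behind it (ctrl.tcp_to_grasp is the y of the grasp point in the tool frame, in m); y points along the fingers, x is the direction in which the jaws open and shut, and the axes are right-handed (so a half turn about y gives the same grasp; the last joint's range is limited). The gripper opens to 87 mm and grips with 3 to 60 N. Pads are 19 mm wide; open, the fingers measure 117 mm over their backs; the gripper's body (75 mm by 190 mm) begins 51 mm behind the grasp point.
Start: joints at [1.337, 0.321, -0.07, 1.45, 0.023, 1.371, -0.057], TCP at [0.159, -0.63, 0.223] pointing down, gripper open.
Joint ranges: [-2.86, 2.86], [-0.3, 2.09], [-1.38, 1.24], [0.06, 2.45], [-1.56, 4.7], [0.09, 2.05], [-2.69, 2.69]. Speed limits (rad/s): [2.57, 2.57, 3.14, 3.14, 3.14, 3.14, 3.14].

INTERFACE

Orientations are given as a rotation vector (axis times angle).
In Python, from bench import ctrl, get_image, workorder gives the robot as it stands.
- The arm moves only by the tool drive_tool, never from a script. Its argument "increments" is text: rows parted by semicolons, each of 5 numbers parted by spaces: the shift along the tool's x, y, z in mm, then the turn about the tool's y in degrees, then the closure in counts, from 0 (fully open) to 255 (shut). In form: tx ty tz yaw fingers; .... A call has 1 to 20 rows; each row shifts and turns the commanded pose from where the row before left it, along the tool's axes as they then stand; what a row does not reach is not made up. A row lasts 1/8 s, in which the tool goes at most 62.5 mm and 10.7 degrees, less where a joint would pass 70% of its speed; a pose out of reach is approached as far as the arm can. A call is refused whole if a number of a shift passes 62.5 or a number of a turn 10.7, either way. A call with a gripper value outside its range is refused whole. The fingers move at their own pace and stop on an object; "squeeze" is the grip in N (left out, the last holds). Time passes only in rows, so rows that do not move let the fingers close. It gives the time, the measured TCP pose, the force and the opening at its end, in the units of the state.
- ctrl.get_state(): the state, without advancing time (a new reading comes with each control period).
- get_image(name): name is "side" or "top" or "wrist"; returns a dict with "img" (480x640x3 uint8, red, green, blue), "mtx" (3x3 intrinsics, pixels), "k1" (the pictures are not rectified: a ray, as slopes to the right and down, at radius r is drawn at 1 + k1 r^2 times it, then the intrinsics apply), "camera_from_world" (4x4, takes a point from world to camera coordinates). Camera axes: x right, y up, looking along -z (the intrinsics and any distortion apply to the point x, -y, -z); pixel columns grow to the right and rows downward; lengths in m; the calibration is good to about 2 mm. A picture is of the moment at which its call begins. There is no depth.
- workorder.close_job(): hands the job in, once; it reports no verdict.
The state is a dict: "time": time; "joint_positions": joint angles; "qd": joint speeds; "joint_torque": joint torques, N m; "position": TCP position; "tool_rot": TCP orientation; "ft_force": force on the tool from outside, world axes, zero at the start; "torque": the same for the moment, N m; "grip_width": opening from 0.0 (shut) to 1.0 (fully open).
Only numpy, scipy, OpenCV 4.12 (cv2) and the standard library are available. Lean on these libraries where they do the work, as an engineer would, in place of code of your own. Each camera call takes 0.05 s, during which the arm holds its last target.

TASK

The dust extractor's slide switch sits behind the tall steel chip guard. Take the bent steel rod off its notched wooden rest, reach over the guard, hook its bent end behind the switch's black lever and draw the lever towards the guard; keep it pressed against its stop with a steady pull of about 8 N for one second so that the contactor picks up, and move it with the rod only, never the gripper. Then lay the rod back in both notches of its rest as you found it, let go, and leave the screw tin, the low tin and the oak block where they are.

Things in the scene. Friction and masses are not known exactly. Their poses are not given: they have to be found in the camera images.
- switch_unit: Switch unit screwed to the bench on the right, 175x116 mm (x -100 to +75 mm); origin on its underside, z up, x from the guard to its open back (away from the robot). Grey switch box between x -45 and +53 mm, 76 mm wide, top 42 mm high. Steel side cheeks at y = +-53 mm, 103 mm high, from the guard to x = +43 mm.
- guard_top (a point): Middle of the guard's rolled top edge, 155 mm above the bench, at the unit's x = -87 mm. The chip guard is an upright steel sheet 110 mm wide (y) across the unit's front, 4 mm thick, rolled edge 6 mm thick.
- switch_lever (a joint): Travel of the switch's lever in m: 0 is off (back), grows as the lever slides towards the guard (the unit's -x), 0.035 is fully on, at a rigid stop. It stays where it is left; sliding it takes about 2 N, at the stop the force rises. The pull held there shows as force on the tool towards the unit's +x.
- lever_top (a point): Centre of the top face of the black lever, an upright tab 10 mm thick (x), 24 mm wide (y), standing 32 mm out of the box, top 74 mm above the bench. It lies at the unit's x = 15 mm less the travel, y = 0.
- rod_rest: Plywood rest fixed on the bench left of the mitre saw's low front arm: 150x70 mm board with two notched posts at x = -45 and +45 mm (10 mm thick, 38 mm wide, 127 mm high). Notch floors 100 mm above the bench, 18 mm wide, flared mouths. Origin centre of its underside; x runs along the lying rod towards its bend.
- rest_middle (a point): Point midway between the two notches, 110 mm above the bench; the handle's centre starts within 4 mm of it. Between the rest and the switch unit stands the mitre saw: its upright head reaches forward to world x = 0.54 m at y = -0.05 m, 0.27 to 0.42 m high, so carry the rod past in front of it, drawn back or turned aside.
- rod_handle (a point): Centre of the handle of the loose bent rod (about 170 g). Wooden handle 140 mm long (x), 14 mm wide (y), 20 mm high (z), flat sides; a 7 mm round steel shaft runs on along +x to a right-angled bend 165 mm from this point; from there a leg runs 70 mm along -z, hanging straight down in the rest. Balance point about 35 mm ahead of this point.
- rod_tip (a point): Centre of the rounded end (radius 3.5 mm) of the rod's leg: 165 mm ahead of and 70 mm below the handle's centre in the rod's frame. With the shaft held level above the guard, the tip stays above the lever; with the shaft dipping 25 degrees or a little more towards the bend, it reaches 18 mm down behind the lever over the whole travel.
- screw_tin: Round open tin of screws, 81 mm wide, 51 mm high, loose, near the front edge; origin in the centre of its underside.
- low_tin: Low empty round tin, 67 mm wide, 34 mm high, loose, near the front edge beside the screw tin; origin in the centre of its underside.
- oak_block: Brown oak offcut, 45x160x32 mm, loose, on the left near the front edge; origin in the centre of its underside.

How it is judged:
On the way, in this order (a step that is already met when the one before it is completed fails the run):
1. the rod is lifted clear of its rest (height (world z) of rod_handle above 0.15 m), for 0.2 s.
2. the rod's bent end, behind the lever, holds it against its on stop with a steady pull of 5 to 12 N (value of joint switch_lever above 0.032 m and x of rod_tip in the frame of lever_top above 0.004 m and distance between rod_tip and lever_top below 0.06 m and contact force between bent_rod and switch_lever between 5 and 12 N), for 0.6 s.
At the end, for the whole second after the job is handed in: The lever is within 3 mm of its on stop. The rod lies at rest in both notches with its leg hanging down at the same end as before, handle centre within 20 mm of the rest's middle, released (value of joint switch_lever above 0.032 m and horizontal distance between rod_handle and rest_middle below 0.02 m and z of rod_handle in the frame of rod_rest between 0.105 and 0.116 m and x of rod_tip in the frame of rod_rest above 0.14 m and height (world z) of rod_tip below 0.055 m and linear speed of bent_rod below 0.02 m/s); the robot touches nothing.
It fails at once if the gripper or arm touches the lever (contact force between any of the arm, the fingers and switch_lever above 0.5 N).
It fails at once if the lever is wrenched with more than 20 N (contact force between bent_rod and switch_lever above 20 N).
It fails at once if the screw tin, the low tin or the oak block is moved by more than 30 mm (distance of any of screw_tin, low_tin, oak_block from where it was at the start of the episode above 0.03 m).
It also fails if it takes over 70 s, if anything falls off the work surface, if the arm or the gripper's body presses on something with over 40 N, if the wrist force passes 120 N, or if a joint passes its speed limit or range.

## Working session

There is one attempt and no reset: what is moved stays moved. The work goes in short steps, Python scripts to look and compute and a tool call to move; the robot and the scene stay as the last step left them, time stands still between calls to the robot, and variables do not carry over. Pictures are saved under pics/ and viewed, and the job is handed in when it is done.

Besides the shell and the picture viewer there is one more tool, called after "Emit:" by a JSON object that holds its "op" and its "data", one argument or row to a line. drive_tool: Moves the arm, as the interface text tells. Its arguments: {"type":"object","properties":{"increments":{"type":"string"},"squeeze":{"type":"number"}},"required":["increments"]}

```bash
ls; mkdir -p pics; python3 - <<'E'
from bench import ctrl,get_image
import cv2
for n in("side","top","wrist"):
    d=get_image(n); cv2.imwrite(f"pics/a_{n}.png",d["img"][:,:,::-1]); print(n,d["mtx"].tolist(),d["k1"],d["camera_from_world"].round(4).tolist())
s=ctrl.get_state()
print(s, ctrl.tcp_to_grasp)
E
```

```text
pics
side [[473.2217108546013, 0.0, 327.56223351475836], [0.0, 473.2217108546013, 236.5768073220367], [0.0, 0.0, 1.0]] -0.07241275089742799 [[-0.8238, -0.5667, 0.0162, 0.4251], [0.3311, -0.4576, 0.8252, -0.2631], [-0.4602, 0.6851, 0.5646, -1.0261], [0.0, 0.0, 0.0, 1.0]]
top [[449.41618553941134, 0.0, 318.77533707305076], [0.0, 449.41618553941134, 242.32021390182524], [0.0, 0.0, 1.0]] -0.00930741437628993 [[0.0089, -0.9999, 0.005, -0.0014], [0.9962, 0.0093, 0.0865, -0.487], [-0.0866, 0.0042, 0.9962, -1.1389], [0.0, 0.0, 0.0, 1.0]]
wrist [[359.17052474852517, 0.0, 319.4483195177713], [0.0, 359.17052474852517, 243.22786591144825], [0.0, 0.0, 1.0]] -0.04039563936357629 [[0.2448, -0.9696, -0.0012, -0.6502], [0.9254, 0.234, -0.2981, 0.0359], [0.2893, 0.0719, 0.9545, -0.3915], [0.0, 0.0, 0.0, 1.0]]
{'time': 0.15, 'joint_positions': array([ 1.33712622,  0.3216505 , -0.07006838,  1.45139644,  0.02262343,
        1.37081839, -0.05691364]), 'qd': array([-6.37752114e-04, -2.06525119e-03,  4.59951367e-05, -3.31454712e-03,
        7.59311097e-04,  1.12204426e-03,  5.80969569e-04]), 'joint_torque': array([-4.48903520e-04, -4.91798651e+01, -4.04975507e-01, -3.12878144e+01,
       -6.41694199e-02,  4.04516270e-02,  1.28287879e-04]), 'position': array([ 0.15923979, -0.62975328,  0.22171326]), 'tool_rot': array([-1.31542559,  1.02566808, -1.02359863]), 'ft_force': array([ 0.40090679,  0.00049809, -0.09747639]), 'torque': array([ 0.01198385, -0.05206238,  0.00053383]), 'grip_width': 1.0051555694978804} -0.0187
```

View pics/a_side.png

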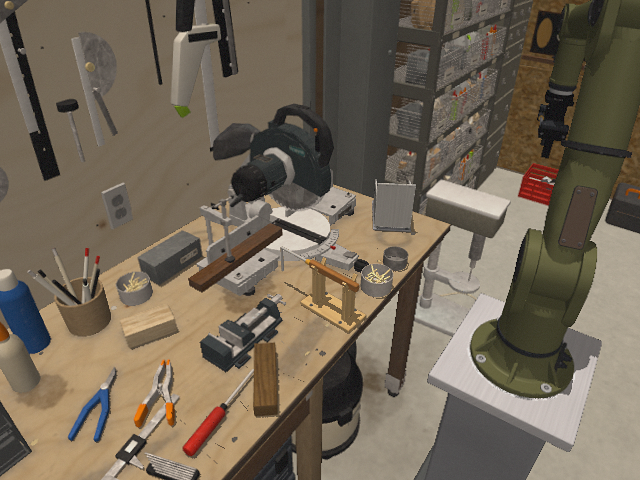

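View pics/a_top.png

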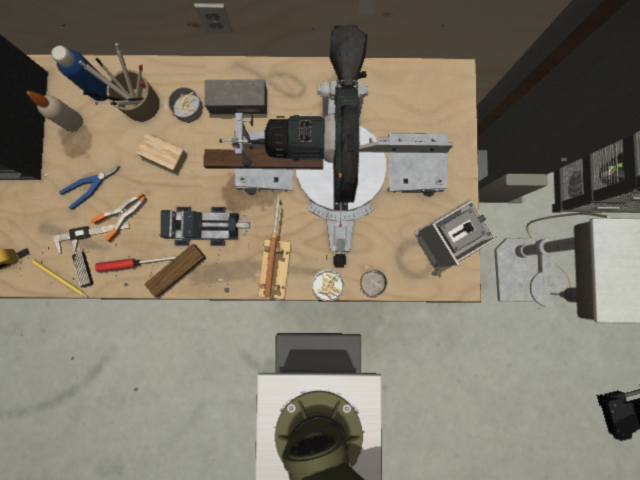

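View pics/a_wrist.png

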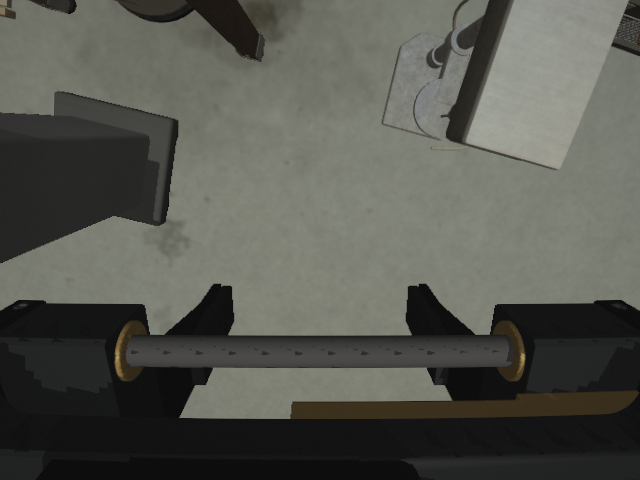

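```bash
cat > h.py <<'E'
import numpy as np, cv2
from bench import ctrl,get_image
from scipy.spatial.transform import Rotation as R
def proj(d,P):
    P=np.atleast_2d(P); C=d["camera_from_world"]; q=P@C[:3,:3].T+C[:3,3]
    u=np.c_[q[:,0],-q[:,1]]/(-q[:,2:]); r2=(u**2).sum(1,keepdims=True); u=u*(1+d["k1"]*r2)
    K=d["mtx"]; return np.c_[u[:,0]*K[0,0]+K[0,2],u[:,1]*K[1,1]+K[1,2]]
def ray(d,px):
    K=d["mtx"]; u=cv2.undistortPoints(np.array([[px]],float),K,np.array([d["k1"],0,0,0,0.]))[0,0]
    C=d["camera_from_world"]; v=C[:3,:3].T@np.array([u[0],-u[1],-1]); o=-C[:3,:3].T@C[:3,3]; return o,v
def onz(d,px,z):
    o,v=ray(d,px); return o+v*(z-o[2])/v[2]
def tri(d1,p1,d2,p2):
    o1,v1=ray(d1,p1);o2,v2=ray(d2,p2); v1/=np.linalg.norm(v1);v2/=np.linalg.norm(v2)
    A=np.c_[v1,-v2]; t=np.linalg.lstsq(A,o2-o1,rcond=None)[0]; a=o1+v1*t[0];b=o2+v2*t[1]; return (a+b)/2,np.linalg.norm(a-b)
def crop(d,x0,y0,x1,y1,k,name):
    cv2.imwrite(name,cv2.resize(d["img"][y0:y1,x0:x1,::-1],None,fx=k,fy=k,interpolation=cv2.INTER_CUBIC))
E
python3 - <<'E'
from h import *
s=ctrl.get_state(); print(R.from_rotvec(s["tool_rot"]).as_matrix().round(3))
t=get_image("top"); crop(t,410,190,500,285,6,"pics/b1.png"); crop(t,230,180,320,310,4.5,"pics/b2.png")
d=get_image("side"); crop(d,290,240,380,340,6,"pics/b3.png"); crop(d,360,165,430,245,7,"pics/b4.png")
E
```

```text
[[ 0.245 -0.     0.969]
 [-0.969  0.001  0.245]
 [-0.001 -1.    -0.   ]]
```

View pics/b1.png

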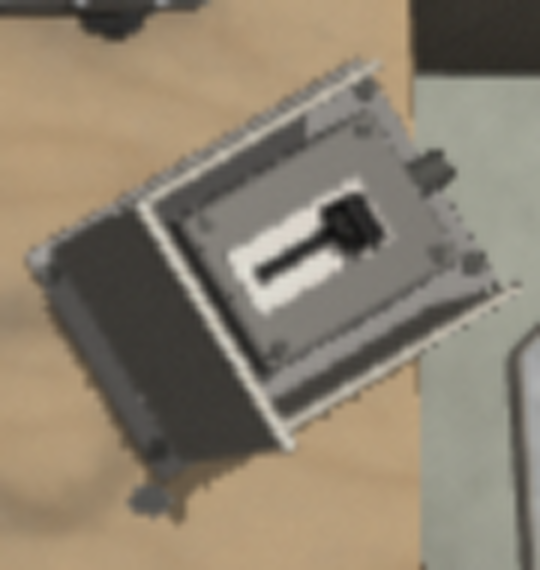

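View pics/b2.png

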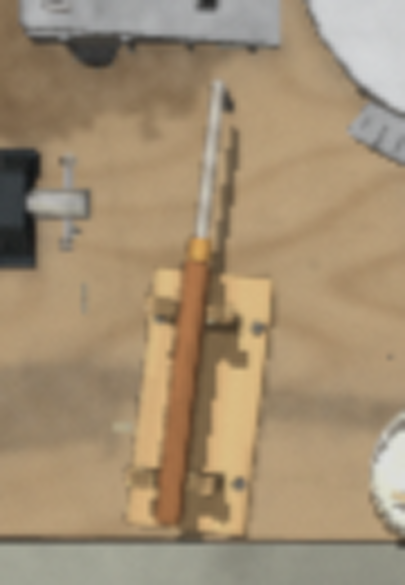

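View pics/b3.png

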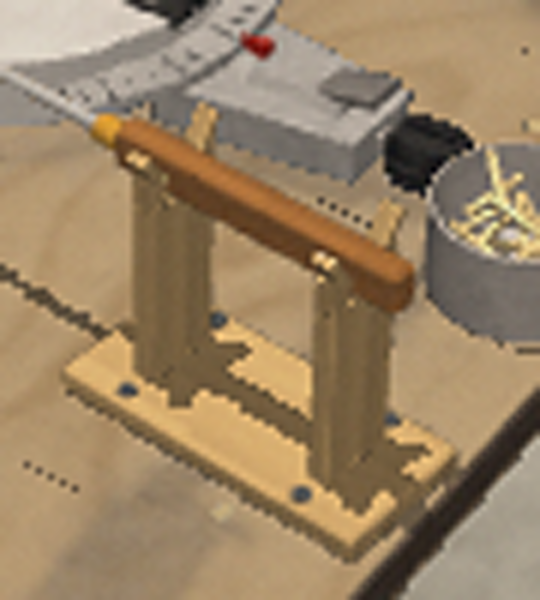

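View pics/b4.png

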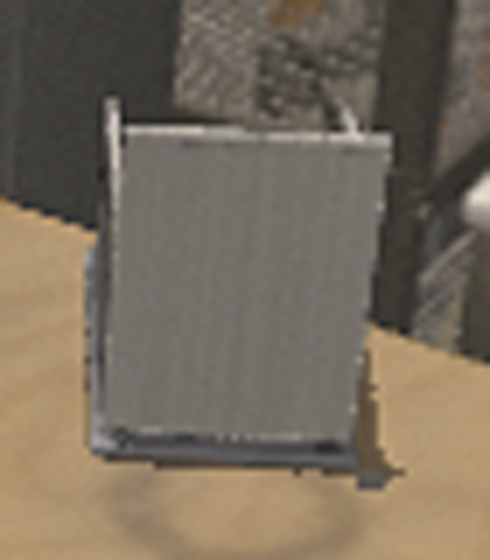

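```bash
python3 - <<'E'
from h import *
t=get_image("top"); d=get_image("side")
f=lambda x,y,k,x0,y0:(x/k+x0-.4,y/k+y0-.4)
g1=onz(t,f(145,205,6,410,190),.155); g2=onz(t,f(288,443,6,410,190),.155)
print("guard",g1,g2,np.linalg.norm(g1-g2),(g1+g2)/2)
h1=tri(t,f(145,205,6,410,190),d,f(112,130,7,360,165)); h2=tri(t,f(288,443,6,410,190),d,f(388,140,7,360,165)); print(h1,h2)
L=onz(t,f(352,222,6,410,190),.074); print("lever",L)
e=g1-g2; e/=np.linalg.norm(e); ux=np.array([e[1],-e[0],0]); print("ux",ux,np.degrees(np.arctan2(ux[1],ux[0])))
print("lever rel guard",(L-(g1+g2)/2)@ux,(L-(g1+g2)/2)@e)
c1=onz(t,f(378,65,6,410,190),.103);c2=onz(t,f(518,288,6,410,190),.103)
print("cheek ends",[((c-(g1+g2)/2)@ux,(c-(g1+g2)/2)@e) for c in(c1,c2)])
b=onz(t,f(218,82,4.5,230,180),.1135); r=onz(t,f(168,524,4.5,230,180),.12)
print("bend",b,"rear",r,np.linalg.norm((b-r)[:2]))
v=(b-r)[:2]; print("yaw",np.degrees(np.arctan2(v[1],v[0])), "centre",r[:2]+v/np.linalg.norm(v)*.07)
# board corners z~.012?
for p in((157,268),(272,281),(245,536),(124,522)): print(onz(t,f(*p,4.5,230,180),.012))
E
```

```text
guard [ 0.52056039 -0.25991038  0.155     ] [ 0.43003034 -0.31314408  0.155     ] 0.10502150762846543 [ 0.47529537 -0.28652723  0.155     ]
(array([ 0.52461812, -0.25921694,  0.15063898]), np.float64(0.007879703178325067)) (array([ 0.43020265, -0.31375338,  0.15292602]), np.float64(0.00018731583848693832))
lever [ 0.52494557 -0.36673509  0.074     ]
ux [ 0.50688379 -0.8620144   0.        ] -59.54351717472732
lever rel guard 0.09430721046541743 0.0021431269700200777
cheek ends [(np.float64(0.12662873687536316), np.float64(0.05316658011561656)), (np.float64(0.1279826419440543), np.float64(-0.052080273832696665))]
bend [0.58502714 0.10189077 0.1135    ] rear [0.35135259 0.12337669 0.12      ] 0.234660263649109
yaw -5.253463558888936 centre [0.42105855 0.11696737]
[0.49474734 0.14429669 0.012     ]
[0.48782174 0.07771017 0.012     ]
[0.34132948 0.0910459  0.012     ]
[0.34866407 0.1603644  0.012     ]
```

Emit:
{"op": "drive_tool", "data": {
  "increments": "0 -20 0 9.75 0; 0 -20 0 9.75 0; -33.4 0 24.6 0 0; -33.4 0 24.6 0 0; -33.4 0 24.6 0 0; -33.4 0 24.6 0 0; -33.4 0 24.6 0 0; -33.4 0 24.6 0 0; -33.4 0 24.6 0 0; -33.4 0 24.6 0 0; -33.4 0 24.6 0 0; -33.4 0 24.6 0 0; 0 0 0 0 0",
  "squeeze": 3
}}

```text
time: 1.98
position: [0.438, -0.3165, 0.2628]
tool_rot: [-1.166, 1.271, -1.272]
ft_force: [-0.5, -0.5, 0.6]
grip_width: 1.002
```

```bash
python3 - <<'E'
from h import *
s=ctrl.get_state(); M=R.from_rotvec(s["tool_rot"]).as_matrix(); print(M.round(4),s["position"],s["joint_positions"].round(2))
w=get_image("wrist"); cv2.imwrite("pics/c1.png",w["img"][:,:,::-1])
g=np.array([.4753,-.2865,.155]); ux=np.array([.507,-.862,0]);e=np.array([.862,.507,0])
for n,P in(("g",g),("g1",g+.055*e),("g2",g-.055*e),("lev",g+ux*.102+[0,0,-.081]),("bend",[.585,.102,.11])): print(n,proj(w,P))
E
```

```text
[[-8.510e-02  1.400e-03  9.964e-01]
 [-9.964e-01  9.000e-04 -8.510e-02]
 [-1.000e-03 -1.000e+00  1.300e-03]] [ 0.43799739 -0.3164996   0.26284977] [ 0.88  0.09 -0.33  1.65  0.03  1.41 -1.1 ]
g [[274.62463235 197.56257009]]
g1 [[228.62012387 136.35368264]]
g2 [[316.74939615 253.5637319 ]]
lev [[372.41980354 119.41472743]]
bend [[-159.18319339  109.09957946]]
```

View pics/c1.png

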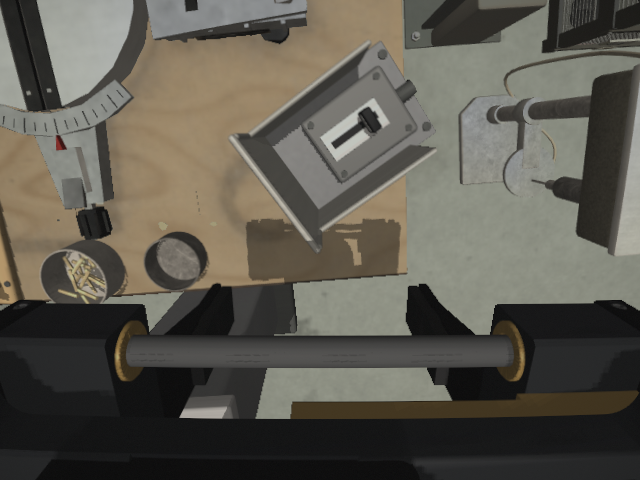

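Emit:
{"op": "drive_tool", "data": {
  "increments": "-43 0 -3 0.4 0; -43 0 -3 0 0; -43 0 -4 0 0; -43 0 -5 0 0; -43 0 -6 0 0; -43 0 -7 0 0; -43 0 -8 0 0; -43 0 -8 0 0; -43 0 -9 0 0; -43 0 -9 0 0; 0 0 0 0 0; 0 0 0 0 0"
}}

```text
time: 3.52
position: [0.4162, 0.112, 0.2626]
tool_rot: [-1.16, 1.283, -1.285]
ft_force: [-0.5, 0.6, 0.4]
grip_width: 1.001
```

```bash
python3 - <<'E'
from h import *
s=ctrl.get_state(); M=R.from_rotvec(s["tool_rot"]).as_matrix(); print(M.round(4),s["position"],s["joint_positions"].round(2))
w=get_image("wrist"); cv2.imwrite("pics/c2.png",w["img"][:,:,::-1])
for n,P in(("cen",[.4205,.117,.12]),("bend",[.5815,.102,.1135]),("tcp",s["position"])): print(n,proj(w,P))
E
```

```text
[[-1.015e-01  2.000e-04  9.948e-01]
 [-9.948e-01 -1.000e-03 -1.015e-01]
 [ 1.000e-03 -1.000e+00  3.000e-04]] [0.41622321 0.11197017 0.26256622] [ 0.56 -0.2  -0.77  1.87 -0.14  1.42 -1.85]
cen [[311.86006492 225.4452539 ]]
bend [[308.86409822  20.24261346]]
tcp [[317.53552187 304.10059224]]
```

View pics/c2.png

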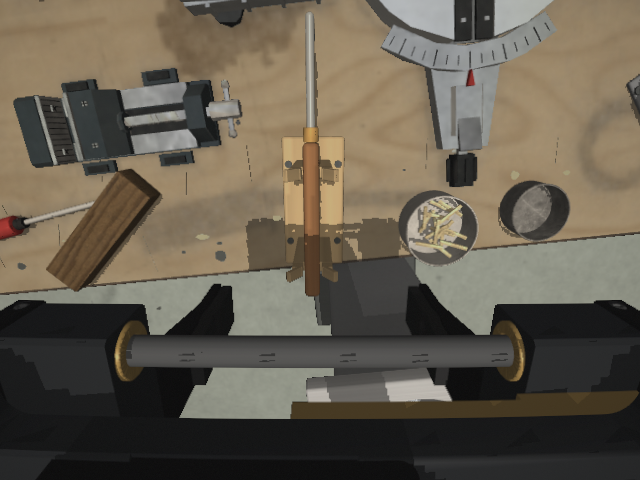

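Emit:
{"op": "drive_tool", "data": {
  "increments": "-2.6 30 -2 0 0; -2.6 30 -2 0 0; 0 30 0 0 0; 0 30 0 0 0; 0 30 0 0 0; 0 21 0 0 0; 0 0 0 0 0; 0 0 0 0 0"
}}

```text
time: 4.58
position: [0.4132, 0.1186, 0.0922]
tool_rot: [-1.159, 1.283, -1.284]
ft_force: [-0.0, -0.2, 0.9]
grip_width: 1.004
```

```bash
python3 - <<'E'
from h import *
s=ctrl.get_state(); print(s["position"],s["joint_positions"].round(2),s["ft_force"].round(2))
w=get_image("wrist"); cv2.imwrite("pics/c3.png",w["img"][:,:,::-1])
E
```

```text
[0.41324915 0.11858216 0.09221942] [ 0.54 -0.01 -0.87  2.1  -0.01  1.05 -1.99] [-0.   -0.15  0.88]
```

View pics/c3.png

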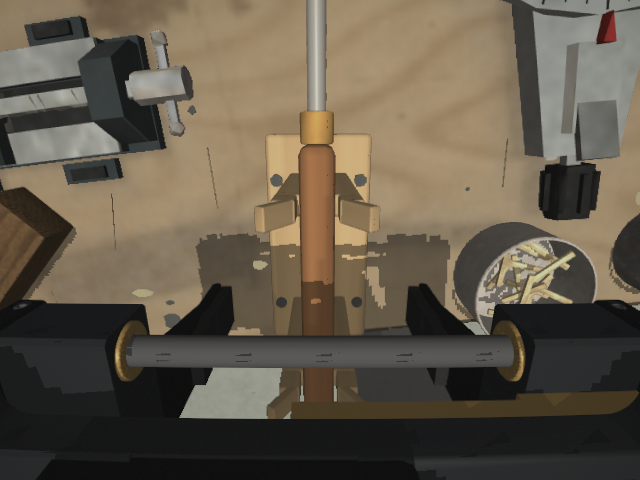

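Emit:
{"op": "drive_tool", "data": {
  "increments": "0 0 0 0 255; 0 0 0 0 255; 0 0 0 0 255; 0 0 0 0 255; 0 0 0 0 255; 0 0 0 0 255; 0 -5 0 0 255; 0 -5 0 0 255; 0 -5 0 0 255; 0 -5 0 0 255; 0 0 0 0 255",
  "squeeze": 3
}}

```text
time: 6.0
position: [0.4127, 0.1192, 0.112]
tool_rot: [-1.16, 1.282, -1.283]
ft_force: [-0.3, -0.1, 0.6]
grip_width: 0.163
```

```bash
python3 - <<'E'
from h import *
d=get_image("side"); crop(d,270,220,400,340,5,"pics/c4.png")
E
```

```text
(no output)
```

View pics/c4.png

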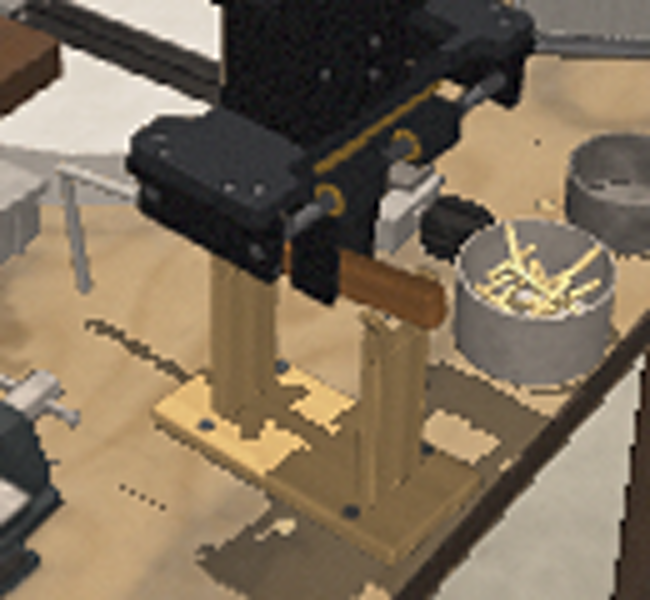

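```bash
cat >> h.py <<'E'
def rod(s,off,dip):
    """points of rod given grip at handle-frame x=off"""
    M=R.from_rotvec(s["tool_rot"]).as_matrix(); g=s["position"]+M[:,1]*(-.0187); fx=M[:,2].copy(); fx[2]=0; fx/=np.linalg.norm(fx)
    c,si=np.cos(np.radians(dip)),np.sin(np.radians(dip)); z=np.array([0,0,1.]); X=c*fx-si*z; Z=si*fx+c*z
    h=g-X*off
    return dict(handle=h,bend=h+.165*X,tip=h+.165*X-.07*Z,tail=h-.07*X)
E
python3 - <<'E'
from h import *
s=ctrl.get_state(); d=get_image("side")
for a in(0,5,10,15,20,25):
    r=rod(s,-.008,a); print(a,{k:((proj(d,v)[0]-[270,220])*5).round(0).tolist() for k,v in r.items()},r["handle"][2].round(3),r["tip"].round(3))
E
```

```text
0 {'handle': [318.0, 239.0], 'bend': [57.0, 101.0], 'tip': [63.0, 215.0], 'tail': [442.0, 305.0]} 0.13 [0.585 0.102 0.06 ]
5 {'handle': [318.0, 241.0], 'bend': [59.0, 126.0], 'tip': [73.0, 243.0], 'tail': [442.0, 295.0]} 0.13 [0.578 0.103 0.046]
10 {'handle': [318.0, 242.0], 'bend': [63.0, 153.0], 'tip': [86.0, 272.0], 'tail': [442.0, 285.0]} 0.129 [0.57  0.104 0.031]
15 {'handle': [318.0, 243.0], 'bend': [69.0, 179.0], 'tip': [99.0, 300.0], 'tail': [440.0, 275.0]} 0.128 [0.561 0.104 0.018]
20 {'handle': [319.0, 245.0], 'bend': [77.0, 206.0], 'tip': [115.0, 327.0], 'tail': [438.0, 264.0]} 0.128 [0.551 0.105 0.005]
25 {'handle': [319.0, 246.0], 'bend': [86.0, 233.0], 'tip': [132.0, 355.0], 'tail': [435.0, 253.0]} 0.127 [ 0.539  0.107 -0.006]
```

Emit:
{"op": "drive_tool", "data": {
  "increments": "0 -3 0 0 255; 0 -3 0 0 255; 0 -3 0 0 255; 0 -3 0 0 255; 0 -3 0 0 255; 0 -3 0 0 255; 0 0 0 0 255",
  "squeeze": 3
}}

```text
time: 6.98
position: [0.4122, 0.1193, 0.1297]
tool_rot: [-1.161, 1.282, -1.282]
ft_force: [-0.7, -0.2, -1.0]
grip_width: 0.159
```

```bash
python3 - <<'E'
from h import *
s=ctrl.get_state();print(s["position"],s["ft_force"])
d=get_image("side"); crop(d,270,220,400,340,5,"pics/c5.png")
for a in(10,15,20,25,30,35):
    r=rod(s,-.008,a); print(a,{k:((proj(d,v)[0]-[270,220])*5).round(0).tolist() for k,v in r.items()},r["handle"][2].round(3),r["tip"].round(3))
E
```

```text
[0.41222932 0.11931378 0.1296545 ] [-0.71665735 -0.19100004 -1.01379269]
10 {'handle': [320.0, 211.0], 'bend': [62.0, 123.0], 'tip': [85.0, 244.0], 'tail': [444.0, 253.0]} 0.147 [0.57  0.104 0.049]
15 {'handle': [320.0, 212.0], 'bend': [68.0, 150.0], 'tip': [99.0, 273.0], 'tail': [443.0, 242.0]} 0.146 [0.56  0.105 0.036]
20 {'handle': [320.0, 213.0], 'bend': [76.0, 177.0], 'tip': [114.0, 301.0], 'tail': [441.0, 231.0]} 0.146 [0.55  0.106 0.023]
25 {'handle': [321.0, 215.0], 'bend': [85.0, 204.0], 'tip': [131.0, 328.0], 'tail': [437.0, 220.0]} 0.145 [0.539 0.107 0.012]
30 {'handle': [321.0, 216.0], 'bend': [96.0, 231.0], 'tip': [150.0, 354.0], 'tail': [433.0, 209.0]} 0.144 [0.526 0.108 0.001]
35 {'handle': [322.0, 218.0], 'bend': [109.0, 258.0], 'tip': [169.0, 380.0], 'tail': [428.0, 197.0]} 0.144 [ 0.513  0.109 -0.008]
```

View pics/c5.png

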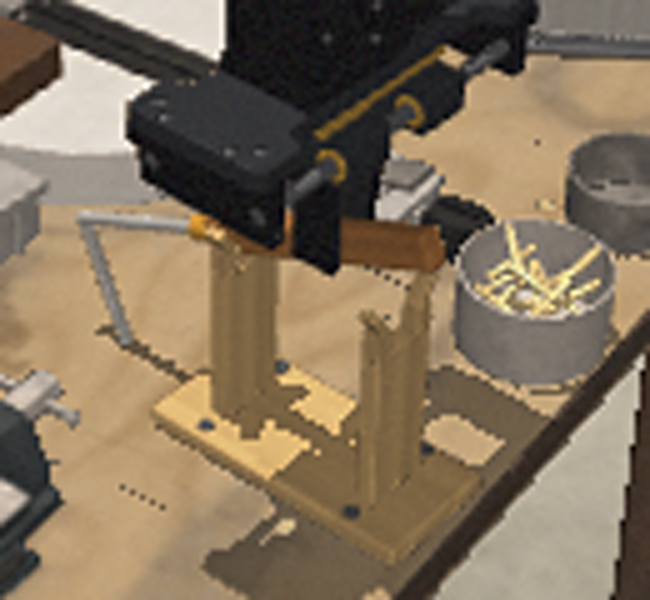

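Emit:
{"op": "drive_tool", "data": {
  "increments": "0 -3 0 0 255; 0 -3 0 0 255; 0 0 0 0 255",
  "squeeze": 3
}}

```text
time: 7.4
position: [0.4126, 0.1193, 0.1358]
tool_rot: [-1.16, 1.282, -1.282]
ft_force: [-1.0, -0.1, -0.6]
grip_width: 0.161
```

```bash
python3 - <<'E'
from h import *
s=ctrl.get_state();print(s["position"],s["ft_force"])
d=get_image("side"); crop(d,270,220,400,340,5,"pics/c6.png")
for a in(20,25,30,35):
    r=rod(s,-.008,a); print(a,{k:((proj(d,v)[0]-[270,220])*5).round(0).tolist() for k,v in r.items()},r["handle"][2].round(3),r["tip"].round(3))
E
```

```text
[0.4125651  0.11930808 0.13580267] [-0.96780564 -0.09101177 -0.56581972]
20 {'handle': [320.0, 202.0], 'bend': [75.0, 167.0], 'tip': [114.0, 291.0], 'tail': [441.0, 219.0]} 0.152 [0.55  0.106 0.03 ]
25 {'handle': [320.0, 204.0], 'bend': [84.0, 194.0], 'tip': [131.0, 318.0], 'tail': [437.0, 208.0]} 0.151 [0.539 0.107 0.018]
30 {'handle': [321.0, 205.0], 'bend': [95.0, 221.0], 'tip': [149.0, 345.0], 'tail': [433.0, 197.0]} 0.151 [0.527 0.108 0.007]
35 {'handle': [322.0, 206.0], 'bend': [108.0, 248.0], 'tip': [169.0, 371.0], 'tail': [428.0, 185.0]} 0.15 [ 0.514  0.109 -0.002]
```

View pics/c6.png

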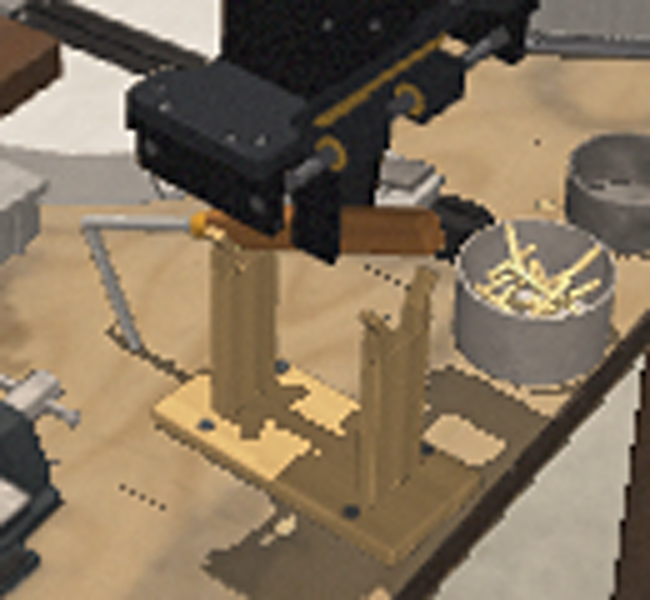

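Emit:
{"op": "drive_tool", "data": {
  "increments": "0 0 0 0 255; 0 0 0 0 255; 0 -10 0 0 255; 0 -20 0 0 255; 0 -20 0 0 255; 0 -20 0 0 255; 0 -20 0 0 255; 0 -20 0 0 255; 0 0 0 0 255; 0 0 0 0 255",
  "squeeze": 60
}}

```text
time: 8.7
position: [0.4121, 0.1192, 0.2449]
tool_rot: [-1.161, 1.283, -1.282]
ft_force: [-0.7, 0.4, -2.3]
grip_width: 0.155
```

```bash
python3 - <<'E'
from h import *
s=ctrl.get_state();print(s["position"],s["ft_force"],s["joint_positions"].round(2))
d=get_image("side"); crop(d,250,190,410,340,4,"pics/c7.png")
t=get_image("top"); crop(t,210,150,380,310,4,"pics/c7t.png")
for a in(20,25,30,35):
    r=rod(s,-.008,a); print(a,{k:(((proj(d,v)[0]-[250,190])*4).round(0).tolist(),((proj(t,v)[0]-[210,150])*4).round(0).tolist()) for k,v in r.items()},r["handle"][2].round(3),r["tip"].round(3))
E
```

```text
[0.41207353 0.11918028 0.24490213] [-0.7240776   0.39076216 -2.30538388] [ 0.56 -0.19 -0.79  1.9  -0.14  1.38 -1.86]
20 {'handle': ([342.0, 116.0], [210.0, 458.0]), 'bend': ([134.0, 103.0], [256.0, 181.0]), 'tip': ([167.0, 211.0], [261.0, 243.0]), 'tail': ([445.0, 122.0], [188.0, 589.0])} 0.261 [0.55  0.105 0.139]
25 {'handle': ([342.0, 117.0], [210.0, 459.0]), 'bend': ([142.0, 127.0], [257.0, 196.0]), 'tip': ([181.0, 234.0], [261.0, 265.0]), 'tail': ([442.0, 112.0], [187.0, 586.0])} 0.26 [0.539 0.107 0.127]
30 {'handle': ([343.0, 118.0], [210.0, 460.0]), 'bend': ([151.0, 150.0], [258.0, 212.0]), 'tip': ([197.0, 257.0], [260.0, 288.0]), 'tail': ([439.0, 102.0], [186.0, 581.0])} 0.26 [0.526 0.108 0.116]
35 {'handle': ([343.0, 120.0], [210.0, 460.0]), 'bend': ([162.0, 174.0], [258.0, 230.0]), 'tip': ([213.0, 278.0], [259.0, 312.0]), 'tail': ([435.0, 92.0], [186.0, 575.0])} 0.259 [0.513 0.109 0.107]
```

View pics/c7.png

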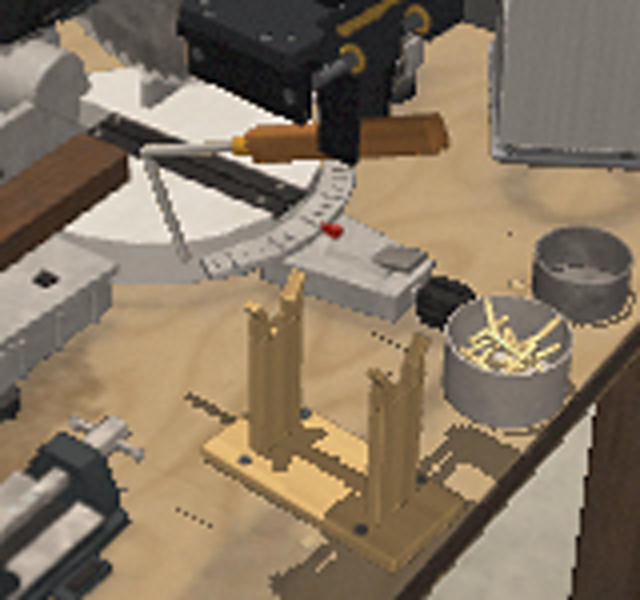

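View pics/c7t.png

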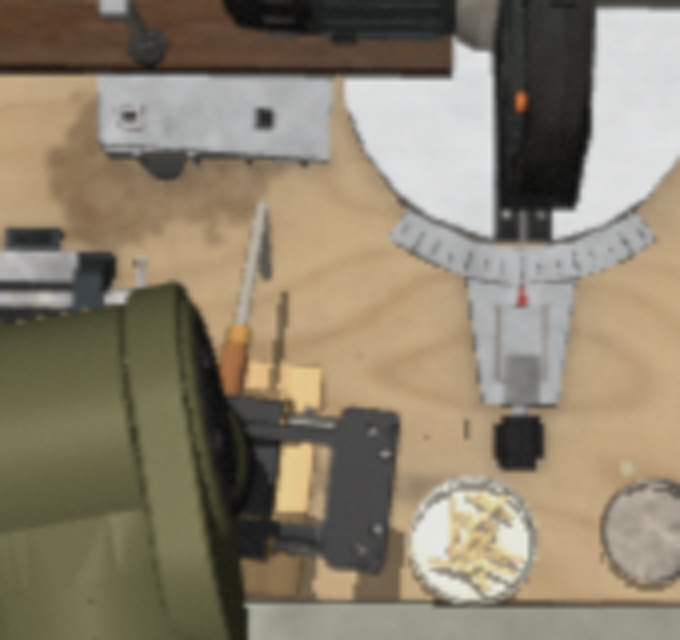

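```bash
cat >> h.py <<'E'
def plan(segs,s=None):
    s=s or ctrl.get_state(); p=s["position"].copy(); M=R.from_rotvec(s["tool_rot"]).as_matrix(); yaw=np.degrees(np.arctan2(M[1,2],M[0,2]))
    for tgt,yt,n in segs:
        dp=(np.array(tgt)-p)/n; dy=(yt-yaw)/n
        for i in range(n):
            a=np.radians(yaw); z=np.array([np.cos(a),np.sin(a),0]); x=np.array([np.sin(a),-np.cos(a),0])
            print("%.1f %.1f %.1f %.2f 255;"%(dp@x*1e3,-dp[2]*1e3,dp@z*1e3,-dy),end=" "); yaw+=dy
        p=np.array(tgt); print("|")
E
python3 - <<'E'
from h import *
plan([((.43,-.05,.25),-32,6),((.44,-.11,.25),-45,3),((.45,-.16,.30),-50,3),((.4754,-.287,.305),-59.5,5)])
E
```

```text
27.8 -0.9 5.8 4.38 255; 27.2 -0.9 7.9 4.38 255; 26.5 -0.9 10.0 4.38 255; 25.7 -0.9 12.0 4.38 255; 24.7 -0.9 13.9 4.38 255; 23.6 -0.9 15.7 4.38 255; |
15.2 -0.0 13.4 4.33 255; 14.1 -0.0 14.5 4.33 255; 13.0 -0.0 15.6 4.33 255; |
9.4 -16.7 14.1 1.67 255; 9.0 -16.7 14.4 1.67 255; 8.6 -16.7 14.7 1.67 255; |
12.4 -1.0 22.7 1.90 255; 11.7 -1.0 23.1 1.90 255; 10.9 -1.0 23.5 1.90 255; 10.1 -1.0 23.8 1.90 255; 9.3 -1.0 24.2 1.90 255; |
```

Emit:
{"op": "drive_tool", "data": {
  "increments": "27.8 -1 5.8 4.4 255; 27.2 -1 7.9 4.4 255; 26.5 -1 10 4.4 255; 25.7 -1 12 4.4 255; 24.7 -1 14 4.4 255; 23.6 -1 15.7 4.3 255; 15.2 0 13.4 4.3 255; 14.1 0 14.5 4.3 255; 13 0 15.6 4.3 255; 0 0 0 0 255"
}}

```text
time: 10.05
position: [0.4404, -0.1122, 0.2512]
tool_rot: [-0.727, 1.763, -1.761]
ft_force: [0.1, 1.5, -2.5]
grip_width: 0.156
```

```bash
python3 - <<'E'
from h import *
s=ctrl.get_state();print(s["position"],s["ft_force"],s["joint_positions"].round(2))
plan([((.45,-.16,.30),-50,4),((.4754,-.287,.305),-59.5,6)])
E
```

```text
[ 0.44044287 -0.11218705  0.25119687] [ 0.06933727  1.48189441 -2.4523978 ] [ 0.81 -0.1  -0.57  1.85 -0.06  1.38 -2.11]
6.7 -12.2 10.2 1.21 255; 6.5 -12.2 10.3 1.21 255; 6.3 -12.2 10.4 1.21 255; 6.1 -12.2 10.6 1.21 255; |
10.4 -0.8 18.9 1.58 255; 9.8 -0.8 19.2 1.58 255; 9.3 -0.8 19.5 1.58 255; 8.8 -0.8 19.7 1.58 255; 8.2 -0.8 20.0 1.58 255; 7.7 -0.8 20.2 1.58 255; |
```

Emit:
{"op": "drive_tool", "data": {
  "increments": "6.7 -12 10.2 1.2 255; 6.5 -12 10.3 1.2 255; 6.3 -12 10.4 1.2 255; 6.1 -12 10.6 1.2 255; 10.4 -1 18.9 1.6 255; 9.8 -1 19.2 1.6 255; 9.3 -1 19.5 1.6 255; 8.8 -1 19.7 1.6 255; 8.2 -1 20 1.6 255; 7.7 -1 20.2 1.6 255; 0 0 0 0 255; 0 0 0 0 255"
}}

```text
time: 11.55
position: [0.4766, -0.2837, 0.3055]
tool_rot: [-0.528, 1.92, -1.918]
ft_force: [0.5, 1.1, -3.0]
grip_width: 0.152
```

```bash
python3 - <<'E'
from h import *
s=ctrl.get_state();M=R.from_rotvec(s["tool_rot"]).as_matrix();print(s["position"],s["ft_force"],s["joint_positions"].round(2),np.degrees(np.arctan2(M[1,2],M[0,2])))
d=get_image("side"); crop(d,330,80,450,240,4,"pics/d1.png")
t=get_image("top"); crop(t,400,170,520,300,5,"pics/d1t.png")
w=get_image("wrist"); cv2.imwrite("pics/d1w.png",w["img"][:,:,::-1])
for a in(25,30,35):
    r=rod(s,-.011,a); print(a,{k:(((proj(d,v)[0]-[330,80])*4).round(0).tolist(),((proj(t,v)[0]-[400,170])*5).round(0).tolist(),proj(w,v)[0].round()) for k,v in r.items()},r["tip"].round(3))
L=[.527,-.3745,.074];print([proj(c,L).round(1) for c in(d,t,w)])
E
```

```text
[ 0.47656032 -0.28372418  0.30546401] [ 0.54903206  1.07736796 -2.96795928] [ 0.91  0.11 -0.46  1.54  0.05  1.49 -2.15] -59.246199125639656
25 {'handle': ([286.0, 190.0], [365.0, 315.0], array([319., 299.])), 'bend': ([264.0, 205.0], [609.0, 155.0], array([319., -18.])), 'tip': ([258.0, 297.0], [489.0, 213.0], array([319.,  64.])), 'tail': ([297.0, 183.0], [248.0, 393.0], array([319., 461.]))} [ 0.543 -0.395  0.186]
30 {'handle': ([286.0, 192.0], [363.0, 316.0], array([319., 299.])), 'bend': ([263.0, 225.0], [581.0, 169.0], array([319.,   5.])), 'tip': ([258.0, 317.0], [456.0, 230.0], array([319.,  84.])), 'tail': ([298.0, 175.0], [257.0, 389.0], array([319., 466.]))} [ 0.537 -0.385  0.176]
35 {'handle': ([286.0, 193.0], [362.0, 317.0], array([319., 299.])), 'bend': ([262.0, 245.0], [551.0, 183.0], array([319.,  27.])), 'tip': ([258.0, 337.0], [423.0, 248.0], array([319., 104.])), 'tail': ([298.0, 167.0], [267.0, 384.0], array([319., 470.]))} [ 0.53  -0.373  0.166]
[array([[392.6, 190.8]]), array([[471.4, 225.8]]), array([[322.2, 110.7]])]
```

View pics/d1.png

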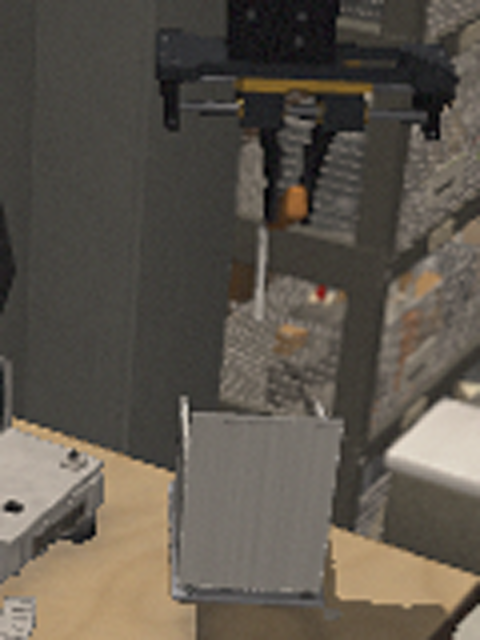

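View pics/d1t.png

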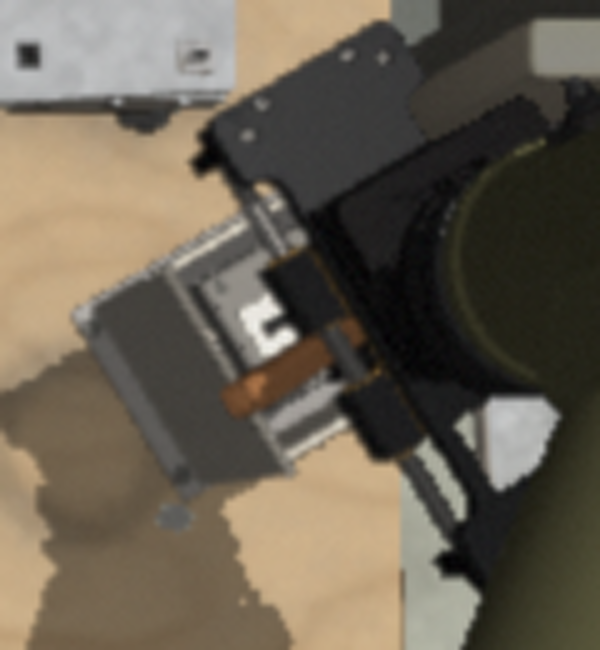

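View pics/d1w.png

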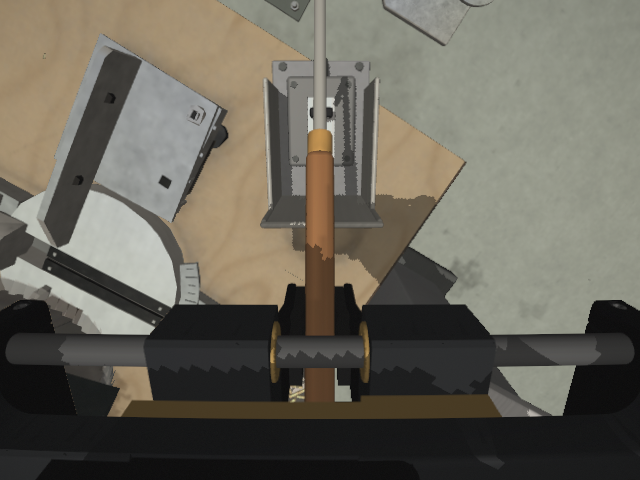

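Emit:
{"op": "drive_tool", "data": {
  "increments": "2 10 4 0 255; 0 20 0 0 255; 0 20 0 0 255; 0 20 0 0 255; 0 15 0 0 255; 0 7 0 0 255; 0 0 0 0 255; 0 0 0 0 255"
}}

```text
time: 12.7
position: [0.4772, -0.2893, 0.2144]
tool_rot: [-0.526, 1.918, -1.92]
ft_force: [0.4, 0.0, -2.2]
grip_width: 0.149
```

```bash
python3 - <<'E'
from h import *
s=ctrl.get_state();M=R.from_rotvec(s["tool_rot"]).as_matrix();print(s["position"],s["ft_force"],s["joint_positions"].round(2),np.degrees(np.arctan2(M[1,2],M[0,2])))
w=get_image("wrist"); crop(w,200,0,440,240,2.5,"pics/d2w.png")
d=get_image("side"); crop(d,330,80,450,240,4,"pics/d2.png")
r=rod(s,-.011,30)
for k,v in r.items(): print(k,v.round(4),((proj(w,v)[0]-[200,0])*2.5).round(1),((proj(d,v)[0]-[330,80])*4).round(1))
L=np.array([.527,-.3745,.074]);print((proj(w,L)-[200,0])*2.5)
dd=r["tip"]-L; print(dd@[.507,-.862,0],dd@[.862,.507,0])
E
```

```text
[ 0.47715428 -0.28925643  0.21436999] [ 0.36856437  0.03798827 -2.20497161] [ 0.91  0.16 -0.45  1.68  0.07  1.32 -2.16] -59.30005204103789
handle [ 0.482  -0.2974  0.2276] [296.8 749.9] [275.7 312.2]
bend [ 0.5549 -0.4203  0.1451] [296.7  14.6] [254.7 331.2]
tip [ 0.5371 -0.3902  0.0844] [297.2 212. ] [249.8 420.2]
tail [ 0.451  -0.2453  0.2626] [ 296.8 1168.4] [286.2 302.7]
[[299.38052172 278.94680228]]
0.01864726617421821 0.0007266824870973716
```

View pics/d2w.png

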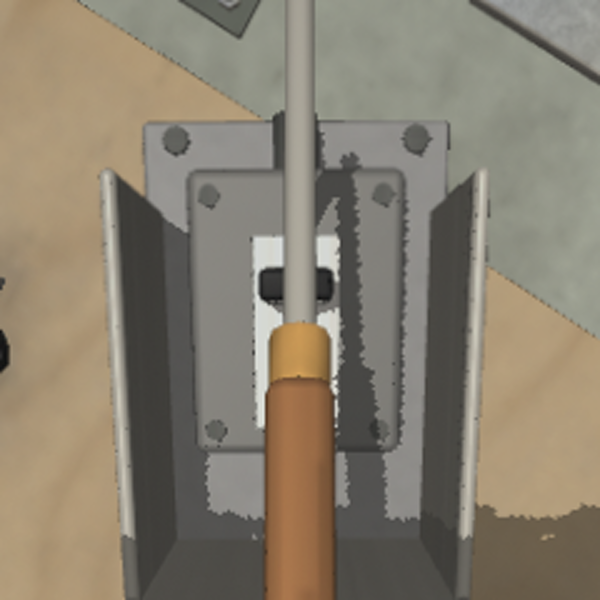

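View pics/d2.png

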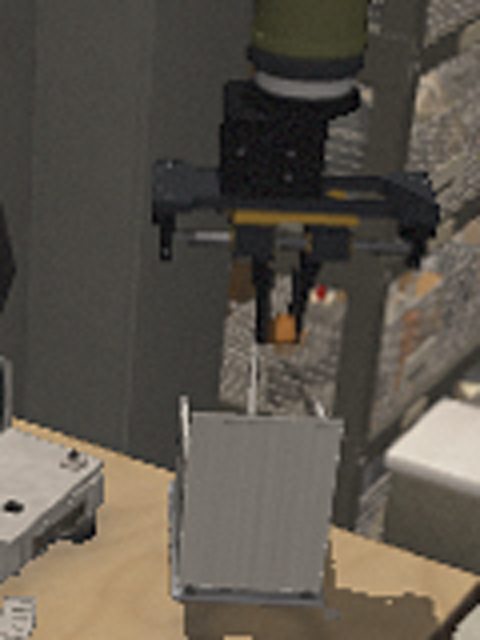

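Emit:
{"op": "drive_tool", "data": {
  "increments": "0 10 0 0 255; 0 10 0 0 255; 0 11 0 0 255; 0 0 0 0 255; 0 0 0 0 255; 0 0 0 0 255"
}}

```text
time: 13.55
position: [0.477, -0.2892, 0.183]
tool_rot: [-0.526, 1.918, -1.92]
ft_force: [-0.2, 0.1, -2.5]
grip_width: 0.159
```

Emit:
{"op": "drive_tool", "data": {
  "increments": "0 0 -3 0 255; 0 0 -3 0 255; 0 0 -3 0 255; 0 0 -3 0 255; 0 0 -3 0 255; 0 0 -3 0 255; 0 0 0 0 255; 0 0 0 0 255"
}}

```text
time: 14.55
position: [0.4675, -0.2737, 0.1826]
tool_rot: [-0.527, 1.919, -1.92]
ft_force: [0.4, 0.7, -1.7]
grip_width: 0.154
```

```bash
python3 - <<'E'
from h import *
s=ctrl.get_state();M=R.from_rotvec(s["tool_rot"]).as_matrix();print(s["position"],s["ft_force"],s["ft_force"]@[.507,-.862,0],s["torque"])
w=get_image("wrist"); crop(w,200,0,440,240,2.5,"pics/d3w.png")
r=rod(s,-.011,30)
L=np.array([.527,-.3745,.074]);print((proj(w,L)-[200,0])*2.5)
dd=r["tip"]-L; print(r["tip"],dd@[.507,-.862,0],dd@[.862,.507,0])
E
```

```text
[ 0.4675042  -0.27365797  0.18259885] [ 0.42930616  0.74703657 -1.6602672 ] -0.4262872982566111 [ 0.13687137 -0.0020952  -0.04789227]
[[298.02086026 202.99823918]]
[ 0.52743831 -0.3746254   0.05267707] 0.00033031626057198607 0.00031424896137380873
```

View pics/d3w.png

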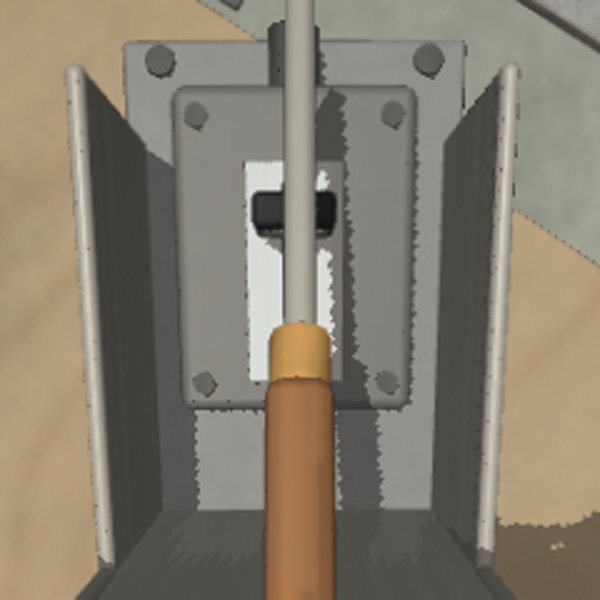

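Emit:
{"op": "drive_tool", "data": {
  "increments": "0 0 -3 0 255; 0 0 -3 0 255; 0 0 -3 0 255; 0 0 0 0 255; 0 0 0 0 255"
}}

```text
time: 15.22
position: [0.4629, -0.2658, 0.1828]
tool_rot: [-0.527, 1.919, -1.92]
ft_force: [0.4, -1.8, -1.7]
grip_width: 0.155
```

```bash
python3 - <<'E'
from h import *
s=ctrl.get_state();M=R.from_rotvec(s["tool_rot"]).as_matrix();print(s["position"],s["ft_force"],s["ft_force"]@[.507,-.862,0],s["torque"])
w=get_image("wrist"); crop(w,200,0,440,240,2.5,"pics/d4w.png")
t=get_image("top"); crop(t,400,170,520,300,5,"pics/d4t.png")
r=rod(s,-.011,30)
L=np.array([.527,-.3745,.074]);print((proj(w,L)-[200,0])*2.5)
dd=r["tip"]-L; print(r["tip"],dd@[.507,-.862,0],dd@[.862,.507,0])
E
```

```text
[ 0.46294369 -0.26584267  0.1827954 ] [ 0.35170955 -1.83134182 -1.74801606] 1.756933392354595 [-0.31148374 -0.10406102 -0.03156111]
[[298.26232357 168.11776098]]
[ 0.52288443 -0.36680326  0.05287362] -0.008721185474405294 0.0003546215109417407
```

View pics/d4w.png

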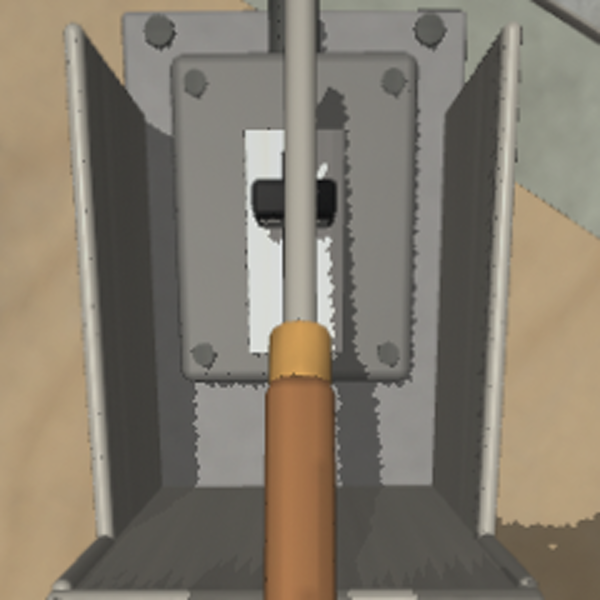

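View pics/d4t.png

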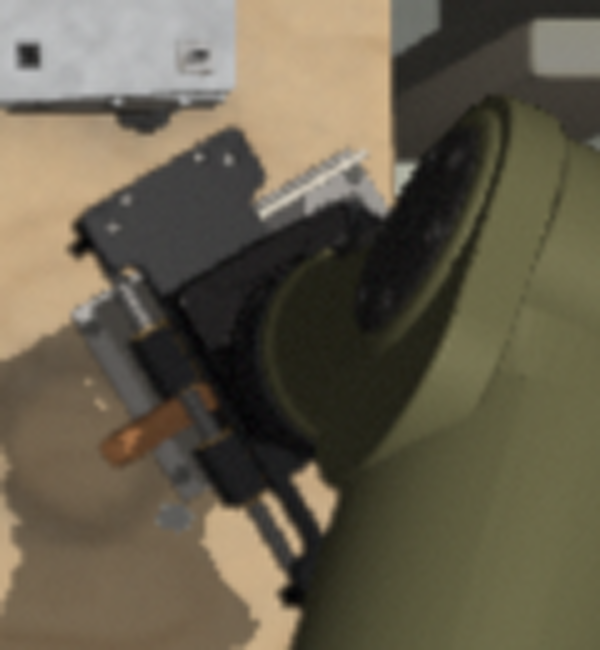

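Emit:
{"op": "drive_tool", "data": {
  "increments": "0 0 -3 0 255; 0 0 -3 0 255; 0 0 -3 0 255; 0 0 -3 0 255; 0 0 -3 0 255; 0 0 -3 0 255; 0 0 -3 0 255; 0 0 0 0 255; 0 0 0 0 255"
}}

```text
time: 16.45
position: [0.4521, -0.2475, 0.1826]
tool_rot: [-0.527, 1.92, -1.919]
ft_force: [-0.2, -1.5, -1.6]
grip_width: 0.155
```

```bash
python3 - <<'E'
from h import *
s=ctrl.get_state();M=R.from_rotvec(s["tool_rot"]).as_matrix();print(s["position"],s["ft_force"],s["ft_force"]@[.507,-.862,0],s["torque"])
w=get_image("wrist"); crop(w,200,0,440,240,2.5,"pics/d5w.png")
r=rod(s,-.011,30)
L=np.array([.527,-.3745,.074]);u=np.array([.507,-.862,0]);print([(q,((proj(w,L-u*q)-[200,0])*2.5).round()) for q in (0,.02,.025,.03,.035)])
dd=r["tip"]-L; print(r["tip"],dd@[.507,-.862,0],dd@[.862,.507,0])
E
```

```text
[ 0.45210644 -0.24753361  0.18262466] [-0.2317125  -1.51862888 -1.63477334] 1.1915798576387364 [-0.24727135 -0.10651387 -0.04439918]
[(0, array([[298.,  83.]])), (0.02, array([[298., 163.]])), (0.025, array([[298., 182.]])), (0.03, array([[298., 202.]])), (0.035, array([[298., 221.]]))]
[ 0.51206247 -0.3484998   0.05270288] -0.029985504387718263 0.0003059511237987159
```

View pics/d5w.png

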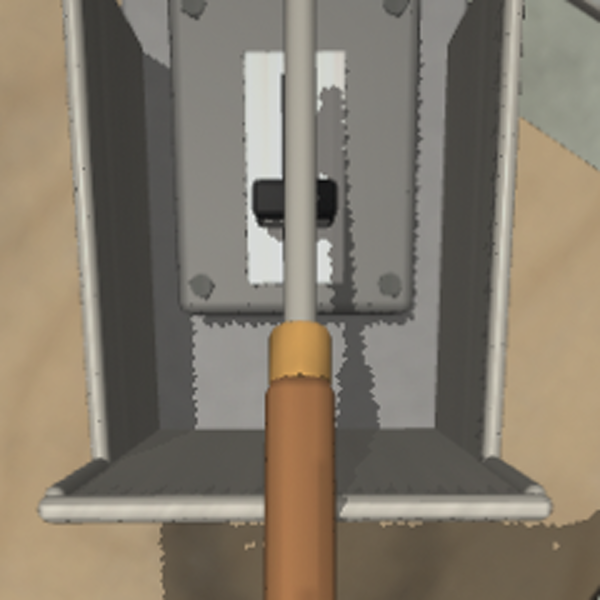

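Emit:
{"op": "drive_tool", "data": {
  "increments": "0 0 -2 0 255; 0 0 -2 0 255; 0 0 -2 0 255; 0 0 0 0 255; 0 0 0 0 255"
}}

```text
time: 17.12
position: [0.4499, -0.2437, 0.1835]
tool_rot: [-0.525, 1.916, -1.922]
ft_force: [2.6, -4.9, 0.8]
grip_width: 0.157
```

Emit:
{"op": "drive_tool", "data": {
  "increments": "0 0 -1 0 255; 0 0 0 0 255; 0 0 0 0 255"
}}

```text
time: 17.5
position: [0.4497, -0.2433, 0.1837]
tool_rot: [-0.524, 1.915, -1.923]
ft_force: [3.6, -4.9, -0.7]
grip_width: 0.154
```

Emit:
{"op": "drive_tool", "data": {
  "increments": "0 0 -1 0 255; 0 0 0 0 255; 0 0 0 0 255"
}}

```text
time: 17.88
position: [0.4493, -0.2427, 0.1838]
tool_rot: [-0.523, 1.914, -1.923]
ft_force: [3.2, -5.5, -0.4]
grip_width: 0.148
```

```bash
python3 - <<'E'
from h import *
s=ctrl.get_state();M=R.from_rotvec(s["tool_rot"]).as_matrix();print(s["position"],s["ft_force"],s["ft_force"]@[.507,-.862,0],s["torque"])
w=get_image("wrist"); crop(w,200,0,440,240,2.5,"pics/d6w.png")
s=ctrl.get_state();print(s["ft_force"]@[.507,-.862,0])
L=np.array([.527,-.3745,.074]);u=np.array([.507,-.862,0]);print([(q,((proj(w,L-u*q)-[200,0])*2.5).round()) for q in (0,.02,.025,.03,.035)])
E
```

```text
[ 0.44932901 -0.24272524  0.18379614] [ 3.23955703 -5.51696576 -0.38449052] 6.39807990220486 [-1.57632734 -0.92994255  0.02594089]
6.496782743240765
[(0, array([[299.,  65.]])), (0.02, array([[298., 144.]])), (0.025, array([[298., 164.]])), (0.03, array([[298., 183.]])), (0.035, array([[298., 203.]]))]
```

View pics/d6w.png

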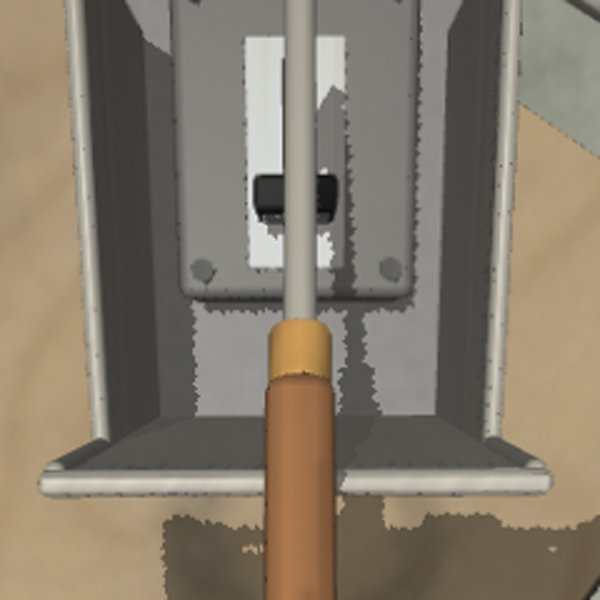

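Emit:
{"op": "drive_tool", "data": {
  "increments": "0 0 -1 0 255; 0 0 -0.5 0 255; 0 0 0 0 255; 0 0 0 0 255; 0 0 0 0 255"
}}

```text
time: 18.55
position: [0.4489, -0.2419, 0.1841]
tool_rot: [-0.523, 1.913, -1.924]
ft_force: [3.4, -6.9, 2.0]
grip_width: 0.155
```

```bash
python3 - <<'E'
from h import *
s=ctrl.get_state();print(s["position"],s["ft_force"],s["ft_force"]@[.507,-.862,0],s["torque"])
w=get_image("wrist"); crop(w,200,0,440,240,2.5,"pics/d7w.png")
s=ctrl.get_state();print(s["ft_force"]@[.507,-.862,0])
im=w["img"][:,:,::-1].max(2)
print(im[60:100,306].tolist(), im[60:100,330].tolist())
crop(w,290,55,350,105,12,"pics/d7z.png")
# prior d6, d2 for comparison
for f in("d2w","d4w","d5w","d6w","d7w"):
    g=cv2.imread(f"pics/{f}.png").max(2)[:,262:280].mean(1); k=np.where(g<70)[0]; print(f,k.min() if len(k) else 0,k.max() if len(k) else 0, [int(x) for x in g[(k.min() if len(k) else 0):][:50:3]])
L=np.array([.527,-.3745,.074]);u=np.array([.507,-.862,0]);print([(q,((proj(w,L-u*q)-[200,0])*2.5).round()) for q in (0,.02,.025,.03,.035)])
E
```

```text
[ 0.44885434 -0.24188478  0.18406021] [ 3.4333394  -6.90382566  2.00221066] 7.691800796757283 [-1.80361297e+00 -1.03308239e+00  5.26215505e-05]
7.0745235470463355
[215, 215, 215, 215, 215, 215, 215, 215, 215, 155, 36, 51, 57, 58, 59, 58, 57, 57, 57, 57, 57, 54, 40, 28, 18, 78, 95, 64, 104, 134, 217, 216, 217, 217, 216, 217, 217, 216, 217, 217] [122, 123, 122, 123, 123, 123, 167, 211, 189, 113, 25, 27, 28, 28, 27, 27, 28, 27, 26, 26, 25, 25, 22, 19, 17, 47, 52, 53, 54, 80, 123, 124, 124, 124, 146, 212, 217, 217, 216, 217]
d2w 269 300 [66, 43, 58, 56, 56, 54, 52, 51, 49, 36, 40, 99, 147, 183, 201, 215, 215]
d4w 181 225 [47, 49, 57, 58, 57, 57, 57, 57, 56, 56, 39, 22, 24, 89, 65, 72, 139]
d5w 181 315 [47, 49, 58, 58, 57, 57, 57, 56, 56, 57, 40, 24, 23, 74, 60, 75, 139]
d6w 175 302 [63, 46, 56, 57, 57, 57, 57, 56, 56, 56, 45, 29, 17, 45, 76, 66, 96]
d7w 175 300 [64, 48, 56, 57, 57, 57, 57, 56, 56, 56, 43, 28, 19, 75, 75, 62, 96]
[(0, array([[299.,  62.]])), (0.02, array([[299., 142.]])), (0.025, array([[299., 161.]])), (0.03, array([[299., 180.]])), (0.035, array([[299., 200.]]))]
```

View pics/d7z.png

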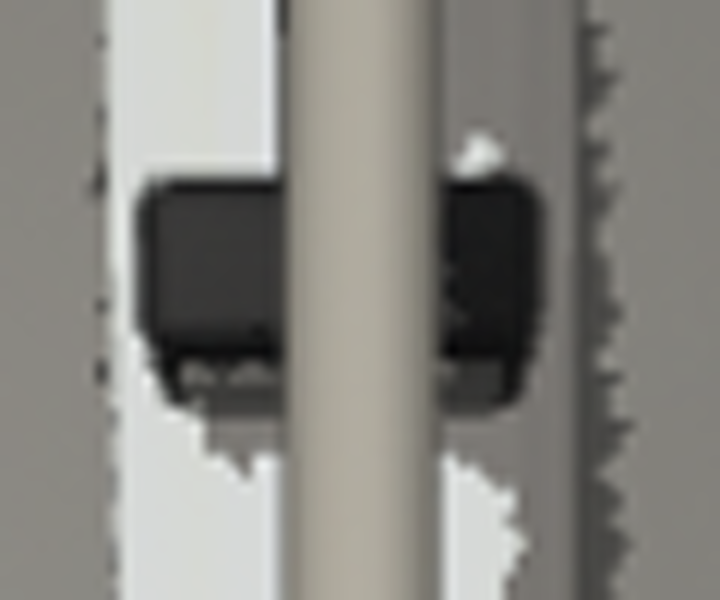

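```bash
python3 - <<'E'
from h import *
# white plate front end & lever back edge in saved crops; d7 camera now, d2 reconstructed from same tool->camera transform
s=ctrl.get_state(); w=get_image("wrist"); C=w["camera_from_world"]
T=np.eye(4); T[:3,:3]=R.from_rotvec(s["tool_rot"]).as_matrix(); T[:3,3]=s["position"]; CT=C@T
def cam(pos,rv):
    T=np.eye(4); T[:3,:3]=R.from_rotvec(rv).as_matrix(); T[:3,3]=pos; d=dict(w); d["camera_from_world"]=CT@np.linalg.inv(T); return d
c2=cam([.47715428,-.28925643,.21437],[-.526,1.918,-1.92]); c5=cam([.45210644,-.24753361,.18262466],[-.527,1.92,-1.919]); c4=cam([.46294369,-.26584267,.1827954],[-.527,1.919,-1.92])
g=np.array([.4753,-.2865,0]);u=np.array([.507,-.862,0])
for f,c in(("d2w",c2),("d4w",c4),("d5w",c5),("d7w",w)):
    im=cv2.imread(f"pics/{f}.png").max(2).astype(int); col=im[:,262:268].mean(1)
    wh=np.where(col>190)[0]; end=wh[wh>150].max(); st=wh.min()
    dk=np.where((col<75)&(np.arange(600)>st)&(np.arange(600)<end))[0].min()
    q=lambda row,z:((onz(c,(265/2.5+200,(row+.5)/2.5-.5),z)-g)@u-.087)*1e3
    print(f,st,dk,end,"plate back %.1f front %.1f lever back edge %.1f"%(q(st,.0425),q(end,.0425),q(dk,.074)))
E
```

```text
d2w 237 270 390 plate back 30.8 front -21.3 lever back edge 17.9
d4w 131 181 351 plate back 30.8 front -34.5 lever back edge 12.0
d5w 54 181 281 plate back 30.6 front -34.3 lever back edge -9.5
d7w 35 175 263 plate back 30.9 front -34.3 lever back edge -13.4
```

```bash
python3 - <<'E'
from h import *
d=get_image("side"); crop(d,340,110,450,230,5,"pics/d8.png")
s=ctrl.get_state(); print(s["ft_force"])
for a in (20,25,30):
  r=rod(s,-.011,a)
  print(a,{k:((proj(d,v)[0]-[340,110])*5).round() for k,v in r.items()},r["tip"])
E
```

```text
[ 3.67354497 -5.79068417  1.03367038]
20 {'handle': array([296., 330.]), 'bend': array([272., 297.]), 'tip': array([264., 410.]), 'tail': array([308., 347.])} [ 0.52087982 -0.36347715  0.07677491]
25 {'handle': array([296., 332.]), 'bend': array([270., 322.]), 'tip': array([263., 435.]), 'tail': array([308., 337.])} [ 0.51500865 -0.35356834  0.06492658]
30 {'handle': array([295., 334.]), 'bend': array([269., 347.]), 'tip': array([262., 461.]), 'tail': array([309., 327.])} [ 0.50863342 -0.34280884  0.05412716]
```

View pics/d8.png

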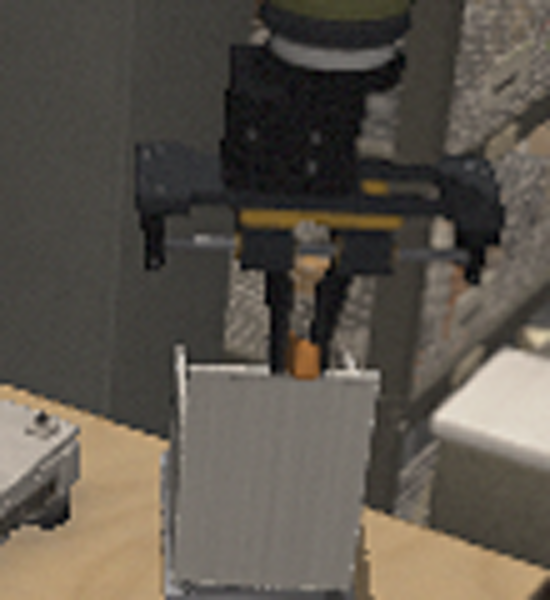

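Emit:
{"op": "drive_tool", "data": {
  "increments": "0 -2 0 0 255; 0 -2 0 0 255; 0 -2 0 0 255; 0 0 0 0 255; 0 0 0 0 255"
}}

```text
time: 19.32
position: [0.4476, -0.2403, 0.1887]
tool_rot: [-0.526, 1.918, -1.921]
ft_force: [2.4, -4.1, -1.6]
grip_width: 0.155
```

```bash
cat > lev.py <<'E'
from h import *
import sys
s=ctrl.get_state();print(s["time"],s["position"],s["ft_force"],s["ft_force"]@[.507,-.862,0],s["torque"])
w=get_image("wrist"); crop(w,200,0,440,240,2.5,"pics/%s.png"%sys.argv[1])
s=ctrl.get_state();print(s["ft_force"],s["ft_force"]@[.507,-.862,0])
g=np.array([.4753,-.2865,0]);u=np.array([.507,-.862,0])
im=cv2.imread("pics/%s.png"%sys.argv[1]).max(2).astype(int); col=im[:,262:268].mean(1)
wh=np.where(col>190)[0]; end=wh.max(); st=wh.min()
dk=np.where((col<75)&(np.arange(600)>st)&(np.arange(600)<end))[0].min()
q=lambda row,z:((onz(w,(265/2.5+200,(row+.5)/2.5-.5),z)-g)@u-.087)*1e3
print(st,dk,end,"plate back %.1f front %.1f lever back edge %.1f travel %.1f"%(q(st,.0425),q(end,.0425),q(dk,.074),17.9-q(dk,.074)-(-34.4-q(end,.0425))))
E
python3 lev.py e1
```

```text
19.325 [ 0.44755617 -0.24029748  0.18873493] [ 2.39883622 -4.11403565 -1.56547136] 4.762508691157128 [-1.50037174 -0.77946385 -0.05292873]
[ 2.66491924 -5.11041391 -1.67471657] 5.756290842748153
30 175 255 plate back 30.7 front -34.3 lever back edge -15.3 travel 33.3
```

Emit:
{"op": "drive_tool", "data": {
  "increments": "0 -1 -1 0 255; 0 0 0 0 255; 0 0 0 0 255"
}}

```text
time: 19.75
position: [0.4472, -0.24, 0.1896]
tool_rot: [-0.525, 1.917, -1.922]
ft_force: [3.2, -5.9, -3.9]
grip_width: 0.155
```

```bash
python3 lev.py e2
```

```text
19.75 [ 0.44724902 -0.23996539  0.18964816] [ 3.20818206 -5.91475302 -3.88285921] 6.725065409114476 [-1.79274378e+00 -1.05273136e+00 -5.56461670e-04]
[ 3.82105366 -5.79341677 -3.21077924] 6.931199460047331
30 175 255 plate back 30.7 front -34.5 lever back edge -15.4 travel 33.3
```

Emit:
{"op": "drive_tool", "data": {
  "increments": "0 0 -0.5 0 255; 0 0 0 0 255; 0 0 0 0 255; 0 0 0 0 255; 0 0 0 0 255; 0 0 0 0 255; 0 0 0 0 255; 0 0 0 0 255; 0 0 0 0 255"
}}

```text
time: 20.92
position: [0.447, -0.2398, 0.1896]
tool_rot: [-0.525, 1.916, -1.922]
ft_force: [3.9, -6.3, -4.5]
grip_width: 0.151
```

```bash
python3 lev.py e3
```

```text
20.925 [ 0.44704604 -0.23984281  0.18960691] [ 3.94376693 -6.28336573 -4.47466653] 7.4157510911935995 [-2.01988253 -1.1829666  -0.0178392 ]
[ 3.9944133  -7.68748773 -4.8489514 ] 8.651781967287162
30 174 255 plate back 30.6 front -34.6 lever back edge -15.3 travel 33.0
```

View pics/e3.png

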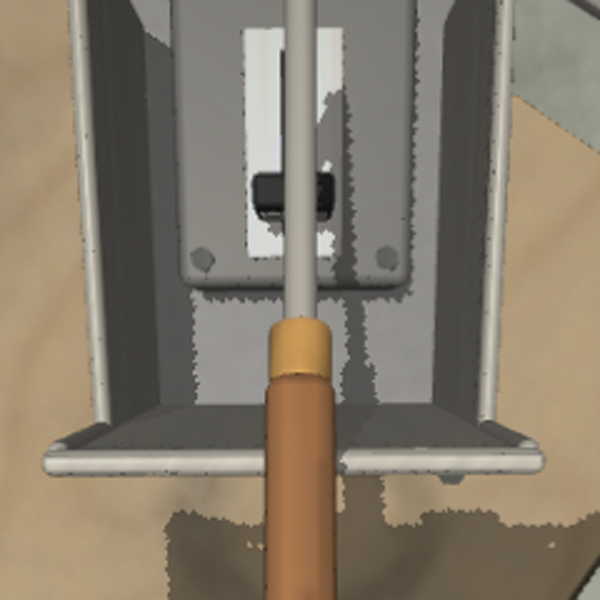

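Emit:
{"op": "drive_tool", "data": {
  "increments": "0 0 0 0 255; 0 0 0 0 255; 0 0 0 0 255; 0 0 0 0 255; 0 0 0 0 255; 0 0 3 0 255; 0 0 3 0 255; 0 0 3 0 255; 0 0 3 0 255; 0 -5 0 0 255; 0 -10 0 0 255; 0 -15 0 0 255; 0 -20 0 0 255; 0 -20 0 0 255; 0 -20 0 0 255; 0 -20 0 0 255; 0 0 0 0 255; 0 0 0 0 255"
}}

```text
time: 23.22
position: [0.4524, -0.2484, 0.2993]
tool_rot: [-0.527, 1.92, -1.919]
ft_force: [0.2, -0.2, -2.5]
grip_width: 0.159
```

```bash
python3 - <<'E'
from h import *
s=ctrl.get_state();M=R.from_rotvec(s["tool_rot"]).as_matrix();print(s["position"],s["ft_force"],s["joint_positions"].round(2),np.degrees(np.arctan2(M[1,2],M[0,2])))
w=get_image("wrist"); crop(w,200,0,440,240,2.5,"pics/f1.png")
d=get_image("side"); crop(d,330,80,450,240,4,"pics/f1s.png")
for a in(25,30,35):
    r=rod(s,-.011,a); print(a,{k:((proj(d,v)[0]-[330,80])*4).round(0).tolist() for k,v in r.items()},r["tip"].round(3))
E
```

```text
[ 0.45242795 -0.24843177  0.29928133] [ 0.22914717 -0.18207297 -2.49247785] [ 0.91  0.03 -0.46  1.64  0.01  1.48 -2.16] -59.29781086319369
25 {'handle': [293.0, 223.0], 'bend': [270.0, 234.0], 'tip': [264.0, 329.0], 'tail': [305.0, 218.0]} [ 0.519 -0.36   0.18 ]
30 {'handle': [293.0, 225.0], 'bend': [269.0, 255.0], 'tip': [264.0, 350.0], 'tail': [306.0, 209.0]} [ 0.512 -0.349  0.169]
35 {'handle': [293.0, 226.0], 'bend': [268.0, 276.0], 'tip': [263.0, 369.0], 'tail': [306.0, 201.0]} [ 0.506 -0.338  0.16 ]
```

View pics/f1.png

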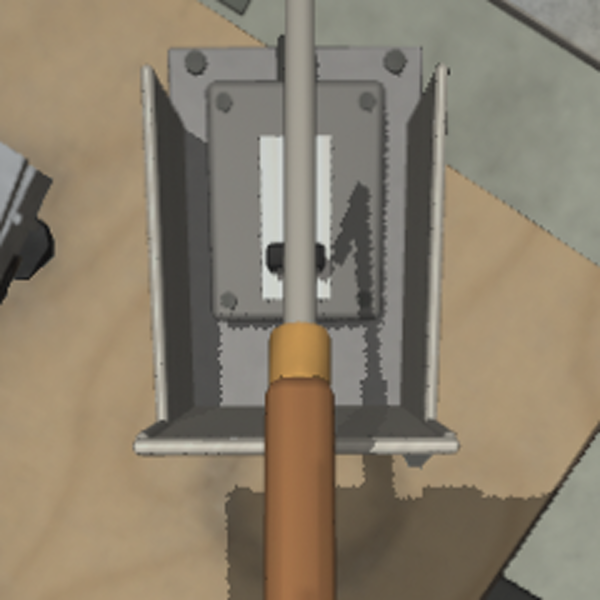

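View pics/f1s.png

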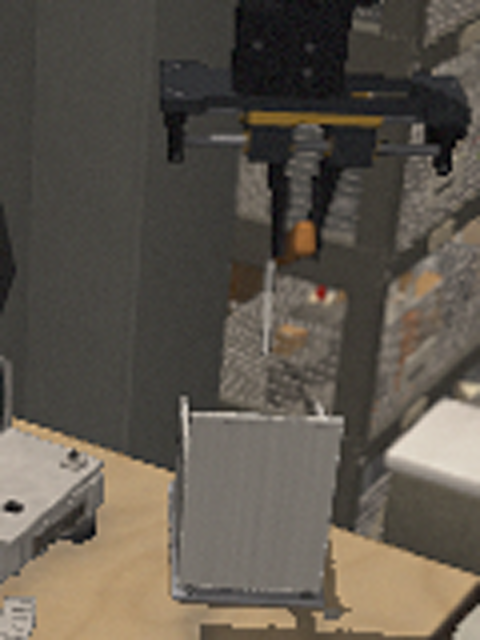

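```bash
python3 - <<'E'
from h import *
plan([((.452,-.2484,.31),-59.3,1),((.447,-.16,.305),-50,5),((.4404,-.112,.25),-45,5),((.43,-.05,.248),-32,4),((.4126,.1193,.245),-5.85,7)])
E
```

```text
0.2 -11.4 -0.1 0.00 255; |
-8.2 1.0 -15.7 -1.86 255; -8.7 1.0 -15.4 -1.86 255; -9.2 1.0 -15.1 -1.86 255; -9.7 1.0 -14.8 -1.86 255; -10.1 1.0 -14.5 -1.86 255; |
-5.2 11.0 -8.2 -1.00 255; -5.3 11.0 -8.1 -1.00 255; -5.4 11.0 -8.0 -1.00 255; -5.6 11.0 -7.9 -1.00 255; -5.7 11.0 -7.8 -1.00 255; |
-9.1 0.5 -12.8 -3.25 255; -9.8 0.5 -12.3 -3.25 255; -10.5 0.5 -11.7 -3.25 255; -11.2 0.5 -11.1 -3.25 255; |
-19.2 0.4 -14.9 -3.74 255; -20.1 0.4 -13.6 -3.74 255; -21.0 0.4 -12.3 -3.74 255; -21.7 0.4 -10.9 -3.74 255; -22.4 0.4 -9.5 -3.74 255; -23.0 0.4 -8.0 -3.74 255; -23.4 0.4 -6.5 -3.74 255; |
```

Emit:
{"op": "drive_tool", "data": {
  "increments": "0 -11 0 0 255; -8.2 1 -15.7 -1.9 255; -8.7 1 -15.4 -1.9 255; -9.2 1 -15.1 -1.9 255; -9.7 1 -14.8 -1.8 255; -10.1 1 -14.5 -1.8 255; -5.2 11 -8.2 -1 255; -5.3 11 -8.1 -1 255; -5.4 11 -8 -1 255; -5.6 11 -7.9 -1 255; -5.7 11 -7.8 -1 255; 0 0 0 0 255"
}}

```text
time: 24.82
position: [0.4406, -0.1113, 0.2495]
tool_rot: [-0.732, 1.76, -1.758]
ft_force: [0.1, -0.6, -1.9]
grip_width: 0.155
```

Emit:
{"op": "drive_tool", "data": {
  "increments": "-9.1 0.5 -12.8 -3.2 255; -9.8 0.5 -12.3 -3.2 255; -10.5 0.5 -11.7 -3.3 255; -11.2 0.5 -11.1 -3.3 255; -19.2 0.4 -14.9 -3.7 255; -20.1 0.4 -13.6 -3.7 255; -21 0.4 -12.3 -3.7 255; -21.7 0.4 -10.9 -3.8 255; -22.4 0.4 -9.5 -3.8 255; -23 0.4 -8 -3.8 255; -23.4 0.4 -6.5 -3.7 255; 0 0 0 0 255; 0 0 0 0 255"
}}

```text
time: 26.45
position: [0.4135, 0.1185, 0.2456]
tool_rot: [-1.16, 1.283, -1.284]
ft_force: [0.5, 0.6, -1.5]
grip_width: 0.155
```

```bash
python3 - <<'E'
from h import *
s=ctrl.get_state();M=R.from_rotvec(s["tool_rot"]).as_matrix();print(s["time"],s["position"],s["ft_force"],s["joint_positions"].round(2),np.degrees(np.arctan2(M[1,2],M[0,2])))
d=get_image("side"); crop(d,250,190,410,340,4,"pics/g1.png")
t=get_image("top"); crop(t,210,150,380,310,4,"pics/g1t.png")
w=get_image("wrist"); cv2.imwrite("pics/g1w.png",w["img"][:,:,::-1])
plan([((.4126,.1193,.136),-5.85,6)])
E
```

```text
26.45 [0.41353931 0.11853262 0.24562561] [ 0.513451    0.63408068 -1.53952732] [ 0.57 -0.19 -0.79  1.9  -0.14  1.38 -1.86] -5.814752185128673
-0.2 18.3 -0.2 -0.01 255; -0.2 18.3 -0.2 -0.01 255; -0.2 18.3 -0.2 -0.01 255; -0.2 18.3 -0.2 -0.01 255; -0.2 18.3 -0.2 -0.01 255; -0.2 18.3 -0.2 -0.01 255; |
```

View pics/g1.png

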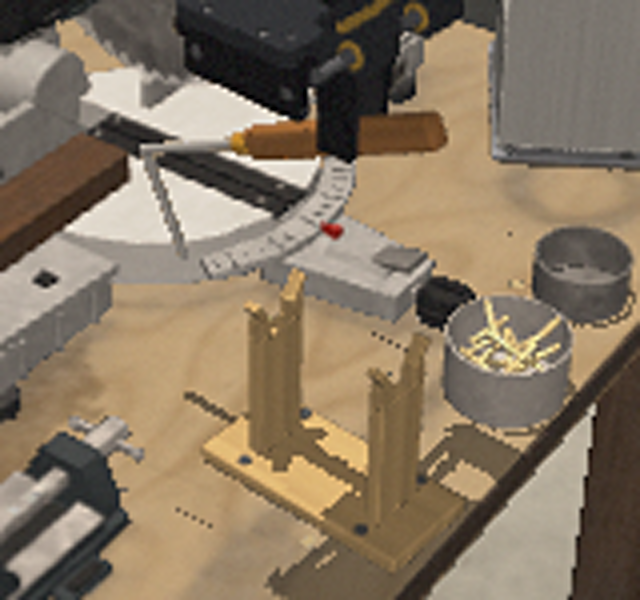

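View pics/g1w.png

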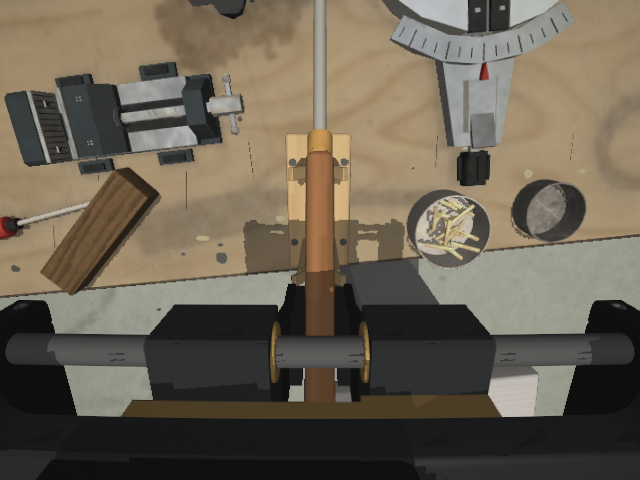

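Emit:
{"op": "drive_tool", "data": {
  "increments": "-0.3 20 -0.3 0 255; -0.3 20 -0.3 0 255; -0.2 20 -0.3 0 255; 0 20 0 0 255; 0 15 0 0 255; 0 9 0 0 255; 0 3 0 0 255; 0 0 0 0 255; 0 0 0 0 255"
}}

```text
time: 27.72
position: [0.4131, 0.12, 0.1393]
tool_rot: [-1.159, 1.283, -1.284]
ft_force: [0.4, -0.9, -2.8]
grip_width: 0.157
```

```bash
python3 - <<'E'
from h import *
s=ctrl.get_state();print(s["time"],s["position"],s["ft_force"])
d=get_image("side"); crop(d,270,220,400,340,5,"pics/g2.png")
E
```

```text
27.725 [0.41310639 0.11996559 0.13925328] [ 0.44694494 -0.9310466  -2.83192628]
```

View pics/g2.png

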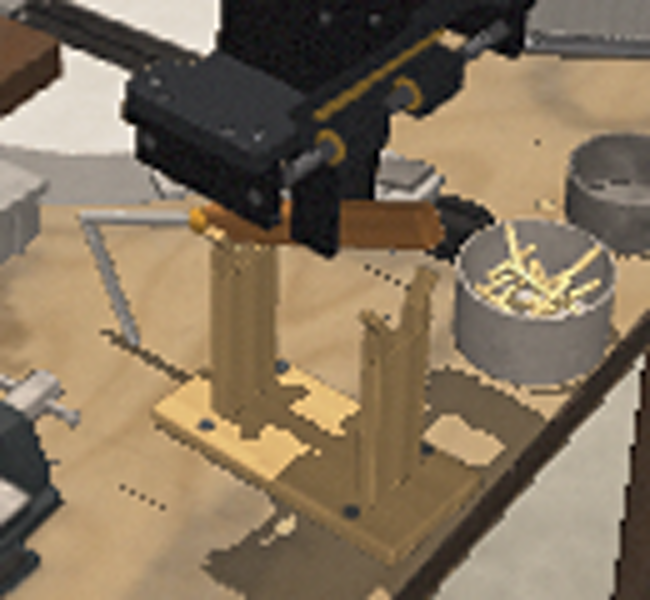

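Emit:
{"op": "drive_tool", "data": {
  "increments": "0.6 0 0 0 255; 0 0 0 0 255; 0 3 0 0 255; 0 3 0 0 255; 0 3 0 0 255; 0 3 0 0 255; 0 3 0 0 255; 0 3 0 0 255; 0 3 0 0 255; 0 0 0 0 255; 0 0 0 0 255",
  "squeeze": 3
}}

```text
time: 29.15
position: [0.4127, 0.1192, 0.1177]
tool_rot: [-1.159, 1.283, -1.284]
ft_force: [0.6, -0.7, -1.4]
grip_width: 0.158
```

```bash
python3 - <<'E'
from h import *
s=ctrl.get_state();print(s["time"],s["position"],s["ft_force"])
d=get_image("side"); crop(d,270,220,400,340,5,"pics/g3.png")
E
```

```text
29.15 [0.41266048 0.11919818 0.11766658] [ 0.58769089 -0.73500731 -1.35011774]
```

View pics/g3.png

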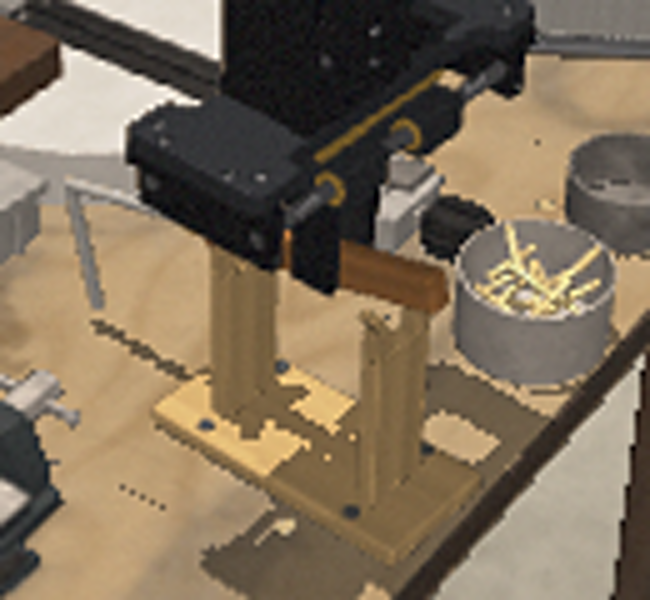

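Pivoting back level as intended. Continue down to about 0.094.

Emit:
{"op": "drive_tool", "data": {
  "increments": "0 3 0 0 255; 0 3 0 0 255; 0 3 0 0 255; 0 3 0 0 255; 0 3 0 0 255; 0 3 0 0 255; 0 3 0 0 255; 0 2 0 0 255; 0 2 0 0 255; 0 0 0 0 255; 0 0 0 0 255",
  "squeeze": 3
}}

```text
time: 30.58
position: [0.4127, 0.1193, 0.0926]
tool_rot: [-1.159, 1.283, -1.283]
ft_force: [1.2, -0.6, 0.3]
grip_width: 0.164
```

```bash
python3 - <<'E'
from h import *
s=ctrl.get_state();print(s["time"],s["position"],s["ft_force"])
d=get_image("side"); crop(d,270,220,400,340,5,"pics/g4.png")
r=rod(s,-.011,0);print({k:((proj(d,v)[0]-[270,220])*5).round(0).tolist() for k,v in r.items()})
E
```

```text
30.575 [0.41271304 0.11927804 0.09258146] [ 1.2330297  -0.62437818  0.32761393]
{'handle': [312.0, 270.0], 'bend': [55.0, 130.0], 'tip': [60.0, 242.0], 'tail': [434.0, 336.0]}
```

View pics/g4.png

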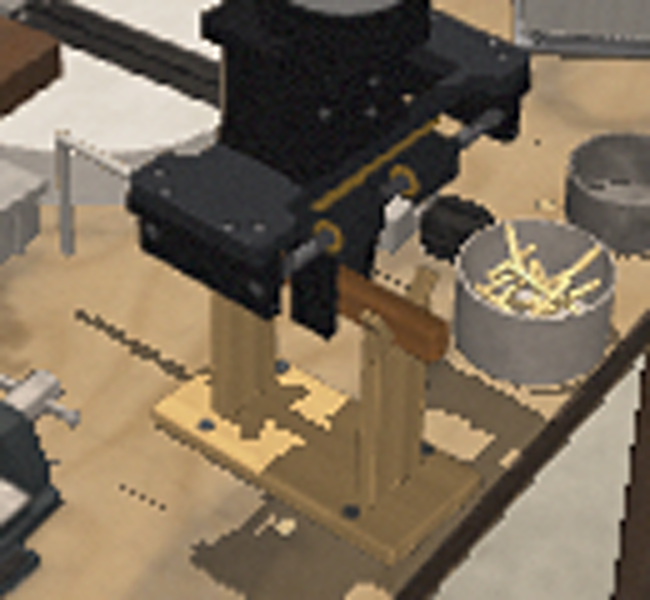

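Emit:
{"op": "drive_tool", "data": {
  "increments": "0 1 0 0 255; 0 0 0 0 255; 0 0 0 0 205; 0 0 0 0 195; 0 0 0 0 170; 0 0 0 0 120; 0 0 0 0 60; 0 0 0 0 0; 0 0 0 0 0; 0 0 0 0 0; 0 0 0 0 0",
  "squeeze": 3
}}

```text
time: 32.0
position: [0.4126, 0.1192, 0.0917]
tool_rot: [-1.16, 1.283, -1.283]
ft_force: [-0.3, -0.3, -0.5]
grip_width: 0.927
```

Emit:
{"op": "drive_tool", "data": {
  "increments": "0 -10 0 0 0; 0 -20 0 0 0; 0 -30 0 0 0; 0 -30 0 0 0; 0 -30 0 0 0; 0 -30 0 0 0; 0 -20 0 0 0; 0 0 0 0 0; 0 0 0 0 0"
}}

```text
time: 33.12
position: [0.4121, 0.1192, 0.2611]
tool_rot: [-1.161, 1.284, -1.283]
ft_force: [0.2, -0.2, 0.1]
grip_width: 1.002
```

```bash
python3 - <<'E'
from h import *
s=ctrl.get_state();print(s["time"],s["position"],s["ft_force"])
d=get_image("side"); crop(d,270,220,400,340,5,"pics/g5.png")
t=get_image("top"); crop(t,230,180,320,310,4.5,"pics/g5t.png"); cv2.imwrite("pics/g5tf.png",t["img"][:,:,::-1])
w=get_image("wrist"); cv2.imwrite("pics/g5w.png",w["img"][:,:,::-1])
for n,P in(("cen",[.4205,.117,.12]),("bend",[.585,.102,.1135])): print(n,proj(w,P))
E
```

```text
33.125 [0.41214543 0.11924522 0.26113256] [ 0.19178132 -0.15527681  0.07306567]
cen [[319.65907209 220.04608526]]
bend [[317.33550175   6.59169237]]
```

View pics/g5.png

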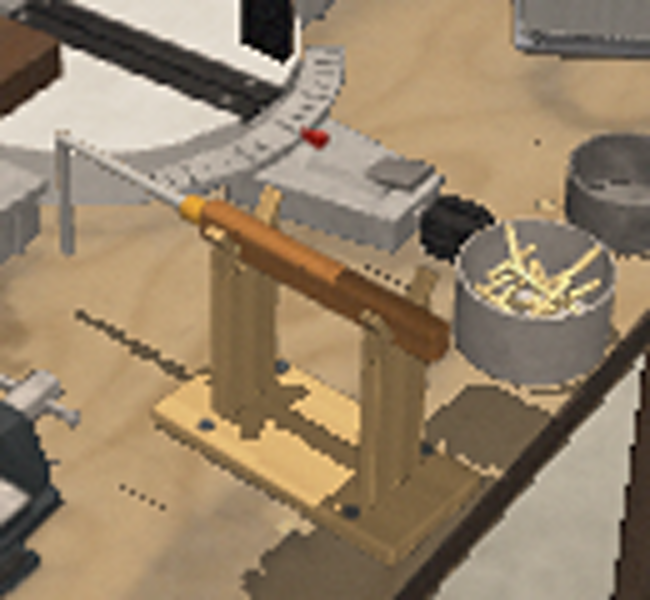

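View pics/g5w.png

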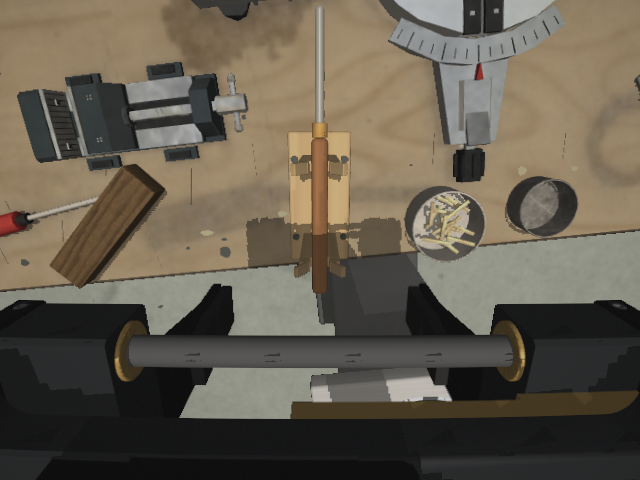

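View pics/g5tf.png

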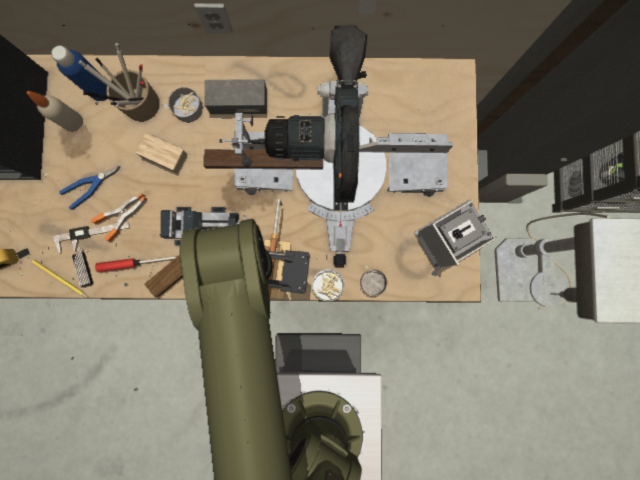

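```bash
python3 - <<'E'
from h import *
t=get_image("top"); crop(t,410,190,500,285,6,"pics/h1.png")
a=cv2.imread("pics/a_top.png"); b=t["img"][:,:,::-1]
for im in(a,b):
    sub=im[215:245,448:480].max(2); 
    # black lever blob
    m=(sub<45).astype(np.uint8); n,l,st,c=cv2.connectedComponentsWithStats(m); k=[(st[i,4],(c[i]+[448,215]).round(1).tolist()) for i in range(1,n) if st[i,4]>8]; print(k)
E
```

```text
[(np.int32(43), [467.8, 227.3])]
[(np.int32(29), [456.3, 234.0])]
```

View pics/h1.png

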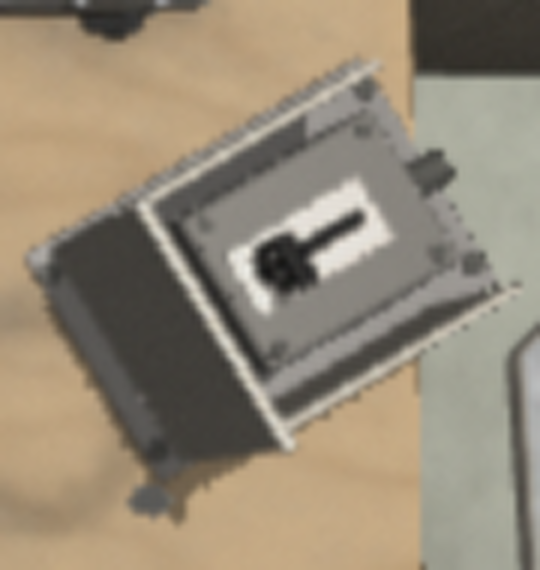

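```bash
python3 - <<'E'
from h import *
t=get_image("top"); a=cv2.imread("pics/a_top.png").astype(np.float32).mean(2); b=t["img"].astype(np.float32).mean(2)
g=np.array([.4753,-.2865,.0]);u=np.array([.507,-.862,0]);e=np.array([.862,.507,0])
xs=np.arange(-.04,.04,.0005)
for z in(.074,):
  for off in(-.009,-.007,.007,.009):
    P=np.array([g+u*(.087+x)+e*off+[0,0,z] for x in xs]); q=proj(t,P).astype(np.float32)
    for n,im in(("off",a),("on",b)):
        v=cv2.remap(im,q[None,:,0],q[None,:,1],cv2.INTER_LINEAR)[0]
        lo=v.min(); 
        th=100; k=np.where(v<th)[0]; s=np.split(k,np.where(np.diff(k)>1)[0]+1) if len(k) else []
        print(z,off,n,[(round(xs[i[0]]*1e3,1),round(xs[i[-1]]*1e3,1)) for i in s if len(i)>8])
E
python3 - <<'E'
import sys; sys.path.insert(0,'.')
E
```

```text
0.074 -0.009 off [(np.float64(-2.0), np.float64(15.5))]
0.074 -0.009 on [(np.float64(-34.0), np.float64(-17.5))]
0.074 -0.007 off [(np.float64(-2.5), np.float64(16.5))]
0.074 -0.007 on [(np.float64(-34.5), np.float64(-17.0))]
0.074 0.007 off [(np.float64(-4.0), np.float64(17.0))]
0.074 0.007 on [(np.float64(-36.0), np.float64(-17.0))]
0.074 0.009 off [(np.float64(-2.5), np.float64(17.0))]
0.074 0.009 on [(np.float64(-35.5), np.float64(-17.5))]
```

```bash
python3 - <<'E'
from h import *
s=ctrl.get_state(); w=get_image("wrist"); C=w["camera_from_world"]
T=np.eye(4); T[:3,:3]=R.from_rotvec(s["tool_rot"]).as_matrix(); T[:3,3]=s["position"]; CT=C@T
def cam(pos,rv):
    T=np.eye(4); T[:3,:3]=R.from_rotvec(rv).as_matrix(); T[:3,3]=pos; d=dict(w); d["camera_from_world"]=CT@np.linalg.inv(T); return d
g=np.array([.4753,-.2865,0]);u=np.array([.507,-.862,0])
for f,c in(("f1",cam([.45242795,-.24843177,.29928133],[-.527,1.92,-1.919])),("d2w",cam([.47715428,-.28925643,.21437],[-.526,1.918,-1.92]))):
    im=cv2.imread(f"pics/{f}.png").max(2).astype(int)
    q=lambda row,z:((onz(c,(240/2.5+200,(row+.5)/2.5-.5),z)-g)@u-.087)*1e3
    col=im[:,230:250].mean(1); G=np.abs(np.diff(cv2.GaussianBlur(col.astype(np.float32).reshape(-1,1),(1,5),0).ravel()))
    pk=[i for i in range(3,597) if G[i]>2.0 and G[i]==G[i-3:i+4].max()]
    print(f,[(i,round(q(i,.042),1),round(col[i-4]),round(col[i+4])) for i in pk])
    col=im[:,268:280].mean(1); dk=np.where((col<75)&(np.arange(600)>130)&(np.arange(600)<290 if f=="f1" else np.arange(600)<400))[0]; print(dk.min(),"lever back edge",q(dk.min(),.074))
E
```

```text
f1 [(14, np.float64(76.5), 93, 141), (27, np.float64(71.7), 144, 154), (32, np.float64(69.8), 150, 169), (45, np.float64(64.9), 170, 128), (79, np.float64(52.1), 139, 103), (84, np.float64(50.2), 110, 126), (317, np.float64(-43.7), 115, 63), (327, np.float64(-48.0), 76, 144), (405, np.float64(-82.3), 146, 78), (436, np.float64(-96.4), 80, 135), (442, np.float64(-99.1), 126, 202), (451, np.float64(-103.3), 199, 117), (486, np.float64(-119.6), 152, 99)]
245 lever back edge -16.222074770022076
d2w [(4, np.float64(102.2), 113, 92), (37, np.float64(92.4), 100, 150), (102, np.float64(72.7), 147, 161), (108, np.float64(70.9), 157, 178), (119, np.float64(67.5), 179, 132), (124, np.float64(65.9), 146, 148), (168, np.float64(52.2), 149, 101), (445, np.float64(-42.1), 132, 92), (452, np.float64(-44.6), 98, 147), (514, np.float64(-68.0), 145, 91)]
269 lever back edge 17.42114606009404
```

```bash
python3 - <<'E'
from bench import workorder
print(workorder.close_job())
E
```

```text
the job is handed in; nothing more can be done
None
```

The job is done and handed in at about 33 s on the robot's clock. I lifted the rod out of the rest with a light grip so its bend dipped to about 30°, clamped it, and reached over the guard. I drew the lever to its stop with the rod only. I then laid the rod back level in both notches, let go and backed the gripper off.

**Last checks:**
- **Pull:** The measured pull along the unit's x axis was 6.7 to 8.7 N for well over one second. The highest reading at any point was about 8.7 N, against the 20 N limit.
- **Lever:** It stayed on after I backed off. The top view puts its travel at about 33 mm. The wrist view, scaled against the known box length, puts it at about 34.4 mm, and the lever stopped moving as the pull rose. These two readings differ by about 1.5 mm. Both are above the 32 mm needed, but the top view's pixels are about 2.4 mm each, so that one is close.
- **Rod:** It lies level in both notches, bend at the same end with the leg hanging. The bend is 2 to 3 pixels from its starting place in the wrist view, about 2 mm.
- **Loose items:** The screw tin and low tin look unmoved in the top view. The arm partly hid the oak block there, but the wrist view showed it in place.

**One fault on the way:** In the first pull, the rod's handle rested on the guard's rolled edge and carried part of the force. The lever had stopped about 3 mm short. I raised the rod about 7 mm and pulled again, and it then reached the stop.

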